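# Set up model containers on the spray rail

### The job

Get the spray booth ready: close the open thinner flask with the one stopper that fits its neck, set straight and snug, and balance every grey model container level and square across the narrow spray rail, centred on it, with a finger's width between neighbours. Only when all of that is done, push the extractor switch lever fully over to on; knock over none of the jars, bottles or cans.

Things in the scene. Friction and masses are not known exactly. Their poses are not given: they have to be found in the camera images.
- container1: grey model shipping container, a closed block 110 x 44 x 44 mm with ribbed sides, about 90 g; absent in some starts. Origin: its centre; x along its 110 mm length. Any of its four long faces may be down; it starts lying on the table
- container2: grey model shipping container, a closed block 110 x 44 x 44 mm with ribbed sides, about 90 g; absent in some starts. Origin: its centre; x along its 110 mm length. Any of its four long faces may be down; it starts lying on the table
- container3: grey model shipping container, a closed block 110 x 44 x 44 mm with ribbed sides, about 90 g; absent in some starts. Origin: its centre; x along its 110 mm length. Any of its four long faces may be down; it starts lying on the table
- container4: grey model shipping container, a closed block 110 x 44 x 44 mm with ribbed sides, about 90 g; absent in some starts. Origin: its centre; x along its 110 mm length. Any of its four long faces may be down; it starts lying on the table
- container5: grey model shipping container, a closed block 110 x 44 x 44 mm with ribbed sides, about 90 g; absent in some starts. Origin: its centre; x along its 110 mm length. Any of its four long faces may be down; it starts lying on the table
- rail: fixed spray rail: a wooden board standing on edge, solid down to the table, 24 mm wide (its x), 410 mm long (its y), flat top 45 mm above the table. Origin: centre of its underside
- rail_top (a point): centre of the rail's flat top, axes as the rail's: x across, y along, z up
- stopper_small: rubber stopper, standing narrow end down: a straight taper 36 mm long, 22 mm diameter at the foot and 34 mm at its wide top, and on it a cylindrical grip 22 mm in diameter from 38 to 70 mm above the foot; 50 g. Origin: centre of the foot; z up along its axis towards the grip
- stopper_medium: rubber stopper, standing narrow end down: a straight taper 36 mm long, 31 mm diameter at the foot and 47 mm at its wide top, and on it a cylindrical grip 22 mm in diameter from 38 to 70 mm above the foot; 50 g. Origin: centre of the foot; z up along its axis towards the grip
- stopper_large: rubber stopper, standing narrow end down: a straight taper 36 mm long, 46 mm diameter at the foot and 58 mm at its wide top, and on it a cylindrical grip 22 mm in diameter from 38 to 70 mm above the foot; 50 g. Origin: centre of the foot; z up along its axis towards the grip
- flask: fixed white thinner flask, 84 mm in diameter, open neck 51 mm outside, mouth 130 mm above the table. Origin: centre of its underside
- flask_mouth (a point): centre of the flask's open mouth, in the plane of the rim, z up; the bore is a straight 42 mm in diameter and 36 mm deep, so a stopper that fits wedges with part of its taper inside and its grip well above the rim
- switch_box: fixed grey extractor switch box, 100 x 80 x 40 mm, with the switch lever on its top. Origin: centre of its underside; x is the direction in which the lever is pushed to switch on
- fan_switch (a joint): extractor switch lever, a light 80 mm toggle that stays where it is left: 0 = off, leaning 0.5 rad to the box's -x; 1.0 = fully on, leaning 0.5 rad to +x. It turns about the box's y axis, 62 mm above the table over the box's centre; about 1 N at the ball moves it
- fan_switch_tip (a point): centre of the 26 mm black ball at the end of the switch lever, 80 mm from its pivot, about 132 mm above the table when off and when on, 142 mm midway
- spray_can: bystander: spray can, 56 mm in diameter, 170 mm tall, upright. Origin: centre of its underside
- squeeze_bottle: bystander: white squeeze bottle, 56 mm in diameter, 160 mm tall, upright. Origin: centre of its underside
- paint_jar: bystander: small glass paint jar, 46 mm in diameter, 55 mm tall. Origin: centre of its underside
- ink_jar: bystander: small amber jar, 40 mm in diameter, 60 mm tall. Origin: centre of its underside
Mind the look-alikes: they are no part of the job. Leave any blue look-alike of the container5 alone.

How it is judged (in metres and radians):
On the way:
1. with the extractor still off, the medium stopper is in the flask and every container lies across the rail, clear of the others (horizontal distance between stopper_medium and flask_mouth below 0.006 m and z of stopper_medium in the frame of flask_mouth below -0.014 m and angle between stopper_medium's own z axis and vertical below 0.15 rad and z of container1 in the frame of rail_top between 0.016 and 0.03 m and x of container1 in the frame of rail_top between -0.016 and 0.016 m and y of container1 in the frame of rail_top between -0.21 and 0.21 m and angle between container1's own x axis and vertical between 1.47 and 1.67 rad and angle between the x axis of each of container1, container2, container3, container4, container5 and the x axis of rail, either way round below 0.3 rad and linear speed of each of container1, container2, container3, container4, container5 below 0.02 m/s and z of container2 in the frame of rail_top between 0.016 and 0.03 m and x of container2 in the frame of rail_top between -0.016 and 0.016 m and y of container2 in the frame of rail_top between -0.21 and 0.21 m and angle between container2's own x axis and vertical between 1.47 and 1.67 rad and z of container3 in the frame of rail_top between 0.016 and 0.03 m and x of container3 in the frame of rail_top between -0.016 and 0.016 m and y of container3 in the frame of rail_top between -0.21 and 0.21 m and angle between container3's own x axis and vertical between 1.47 and 1.67 rad and z of container4 in the frame of rail_top between 0.016 and 0.03 m and x of container4 in the frame of rail_top between -0.016 and 0.016 m and y of container4 in the frame of rail_top between -0.21 and 0.21 m and angle between container4's own x axis and vertical between 1.47 and 1.67 rad and z of container5 in the frame of rail_top between 0.016 and 0.03 m and x of container5 in the frame of rail_top between -0.016 and 0.016 m and y of container5 in the frame of rail_top between -0.21 and 0.21 m and angle between container5's own x axis and vertical between 1.47 and 1.67 rad and distance between container1 and container2 above 0.05 m and distance between each of container1, container2 and container3 above 0.05 m and distance between each of container1, container2, container3 and container4 above 0.05 m and distance between each of container1, container2, container3, container4 and container5 above 0.05 m and value of joint fan_switch below 0.35 rad), for 0.2 s.
At the end, for the whole second after the job is handed in: Medium stopper in the neck: foot 14 mm or more below the rim, within 6 mm of its axis, tilt under 0.15 rad. Each container at rest on the rail top: centre within 16 mm of its centre line, level to 0.1 rad, square to 0.3 rad, centres 50 mm or more apart. Lever beyond 0.85 (horizontal distance between stopper_medium and flask_mouth below 0.006 m and z of stopper_medium in the frame of flask_mouth below -0.014 m and angle between stopper_medium's own z axis and vertical below 0.15 rad and z of container1 in the frame of rail_top between 0.016 and 0.03 m and x of container1 in the frame of rail_top between -0.016 and 0.016 m and y of container1 in the frame of rail_top between -0.21 and 0.21 m and angle between container1's own x axis and vertical between 1.47 and 1.67 rad and angle between the x axis of each of container1, container2, container3, container4, container5 and the x axis of rail, either way round below 0.3 rad and linear speed of each of container1, container2, container3, container4, container5 below 0.02 m/s and z of container2 in the frame of rail_top between 0.016 and 0.03 m and x of container2 in the frame of rail_top between -0.016 and 0.016 m and y of container2 in the frame of rail_top between -0.21 and 0.21 m and angle between container2's own x axis and vertical between 1.47 and 1.67 rad and z of container3 in the frame of rail_top between 0.016 and 0.03 m and x of container3 in the frame of rail_top between -0.016 and 0.016 m and y of container3 in the frame of rail_top between -0.21 and 0.21 m and angle between container3's own x axis and vertical between 1.47 and 1.67 rad and z of container4 in the frame of rail_top between 0.016 and 0.03 m and x of container4 in the frame of rail_top between -0.016 and 0.016 m and y of container4 in the frame of rail_top between -0.21 and 0.21 m and angle between container4's own x axis and vertical between 1.47 and 1.67 rad and z of container5 in the frame of rail_top between 0.016 and 0.03 m and x of container5 in the frame of rail_top between -0.016 and 0.016 m and y of container5 in the frame of rail_top between -0.21 and 0.21 m and angle between container5's own x axis and vertical between 1.47 and 1.67 rad and distance between container1 and container2 above 0.05 m and distance between each of container1, container2 and container3 above 0.05 m and distance between each of container1, container2, container3 and container4 above 0.05 m and distance between each of container1, container2, container3, container4 and container5 above 0.05 m and value of joint fan_switch above 0.85 rad); the robot touches nothing.
It fails at once if a jar, bottle or can is knocked over (angle between any of spray_can, squeeze_bottle, paint_jar, ink_jar's own z axis and vertical above 0.7 rad).
Of container1, container2, container3, container4, container5 only 3 to 5 are there at a start; the rules pass over those that are not, and their reading is None.
At some moment in a run one of container1, container2, container3, container4, container5 may be knocked a few centimetres aside while the robot is not near it.
Once in a run the grip may slacken for a moment while it holds something.
It also fails if it takes over 210 s, if anything falls off the work surface, if the arm or the gripper's body presses on something with over 40 N, if the wrist force passes 120 N, or if a joint passes its speed limit or range.

### The arm

A 6-joint arm with a two-finger parallel gripper is mounted at the origin on the work surface. World frame = base frame: x ahead of the robot, y to its left, z up, the work surface at z = 0. Lengths are in mm, angles in degrees, forces in N, time in s.
With the tool pointing down it reaches from about 350 to 850 mm from the base axis. Payload 8.1 kg.
Tool frame: the origin (TCP) lies midway between the tips of the shut fingers; the grasp point (between the pads) lies 19 mm behind it; z points along the fingers, y is the line along which they close (so a half turn about z gives the same grasp; the last joint's range is limited). The gripper opens to 85 mm and grips with 20 to 120 N. Pads are 22 mm wide; open, the fingers measure 114 mm over their backs; the gripper's body (76 mm by 85 mm) begins 54 mm behind the grasp point. The pads swing forward as they close: fully open they stand 13 mm farther back than shut.
Start: joints at [-73.934, 7.471, 85.268, -0, 87.261, -4.893], TCP at [214.638, -560.3, 231.292] pointing down, gripper open.
Joint ranges: [-169.43, 169.43], [-51.17, 129.36], [1.28, 143.12], [-76.62, 256.62], [0, 156.53], [-152.29, 152.29]. Speed limits (degrees/s): [136.94, 136.94, 159.86, 180, 180, 180].

### API

Orientations are given as [roll, pitch, yaw] about the fixed x, y, z axes, in that order (R = Rz(yaw) Ry(pitch) Rx(roll)).
In Python, from bench import sensors, optics, r gives the robot as it stands.
- The arm moves only by the tool apply_moves, never from a script. Its argument "targets" is a list of rows, each a list of 7 numbers: the shift along the tool's x, y, z in mm, then the turn, a rotation vector about the tool's x, y, z in rad, then the closure, from 0 (fully open) to 1 (shut). In form: [[x, y, z, wx, wy, wz, claw], ...]. A call has 1 to 20 rows; each row shifts and turns the commanded pose from where the row before left it, along the tool's axes as they then stand; what a row does not reach is not made up. A row lasts 1/8 s, in which the tool goes at most 62.5 mm and 10.7 degrees, less where a joint would pass 70% of its speed; a pose out of reach is approached as far as the arm can. A call is refused whole if a number of a shift passes 62.5 or a number of a turn 0.188, either way. A call with a gripper value outside its range is refused whole. The fingers move at their own pace and stop on an object; "force" is the grip in N (left out, the last holds). Time passes only in rows, so rows that do not move let the fingers close. It gives the time, the measured TCP pose, the force, the opening and the grip force at its end, in the units of the state.
- sensors.sense(): the state, without advancing time (a new reading comes with each control period).
- optics.snapshot(name): name is "side" or "top" or "wrist"; returns the picture (480x640x3 uint8, red, green, blue); there is no depth.
- optics.get_calibration(name): a dict with "camera_matrix" (3x3 intrinsics, pixels), "pose" (4x4, takes a point from camera to world coordinates). Camera axes: x right, y down, z forward; pixel columns grow to the right and rows downward; lengths in mm; the calibration is good to about 2 mm. A picture is of the moment at which its call begins: read the wrist's pose just before it. get_calibration takes no time and is no camera call; for the wrist camera it gives the pose at the moment of the call.
- r.hand_in(): hands the job in; it is judged then, once.
The state is a dict: "time": time; "joint_pos": joint angles; "qd": joint speeds; "joint_efforts": joint torques, N m; "tool_pos": TCP position; "tcp_rot": TCP orientation; "ft_force": force on the tool from outside, world axes, zero at the start; "wrist_torque": the same for the moment, N m; "finger_gap": finger opening in mm; "grip_force": force on a finger pad.
Only numpy, scipy, OpenCV 4.12 (cv2) and the standard library are available. Lean on these libraries where they do the work, as an engineer would, in place of code of your own. Each camera call takes 0.05 s, during which the arm holds its last target. There are 200 camera calls.

## Working session

There is one attempt and no reset: what is moved stays moved. The work goes in short steps, Python scripts to look and compute and a tool call to move; the robot and the scene stay as the last step left them, time stands still between calls to the robot, and variables do not carry over. Pictures are saved under pics/ and viewed, at most 14 in all, crops included, and the job is handed in when it is done.

Besides the shell and the picture viewer there is one more tool, called after "Call:" in YAML: its name, and indented under it one key for each argument. apply_moves: Moves the arm, as the interface text tells. Its arguments: {"type":"object","properties":{"targets":{"type":"array"},"force":{"type":"number"}},"required":["targets"]}

```bash
mkdir -p pics; ls
python3 - <<'E'
from bench import sensors, optics, r
import cv2
print(sensors.sense())
for n in ("top","side"):
    im=optics.snapshot(n); c=optics.get_calibration(n); print(n,c)
    cv2.imwrite(f"pics/{n}0.png",im[:,:,::-1])
E
```

```text
pics
{'time': 0.0, 'joint_pos': array([-7.39336732e+01,  7.51436835e+00,  8.53309359e+01,  1.53515013e-03,
        8.72607761e+01, -4.89274115e+00]), 'qd': array([ 0.10715646, -0.0610421 ,  0.04774263, -0.02825033, -0.01189848,
       -0.09464424]), 'joint_efforts': array([ 2.35114785e-03, -5.69396317e+01, -5.00552738e+01, -1.68443485e-04,
        1.50641991e-02, -9.02486840e-05]), 'tool_pos': array([ 214.49949894, -559.75370214,  230.23626115]), 'tcp_rot': array([-1.79894437e+02, -1.05753372e-02,  2.09589834e+01]), 'ft_force': array([-0.0494927 ,  0.55622823,  0.4314577 ]), 'wrist_torque': array([-0.00446746, -0.02943198,  0.03610017]), 'grip_force': 0.0, 'finger_gap': 85.51015796471229}
top {'camera_matrix': array([[478.38420474,   0.        , 322.09753526],
       [  0.        , 478.38420474, 239.19233952],
       [  0.        ,   0.        ,   1.        ]]), 'pose': array([[ 1.94892759e-02, -9.87012381e-01,  1.59457605e-01,
         3.69446411e+02],
       [-9.99797749e-01, -2.00312236e-02, -1.79189668e-03,
        -1.14377638e+01],
       [ 4.96275514e-03, -1.59390432e-01, -9.87203151e-01,
         1.14486037e+03],
       [ 0.00000000e+00,  0.00000000e+00,  0.00000000e+00,
         1.00000000e+00]])}
side {'camera_matrix': array([[493.67807158,   0.        , 317.61646705],
       [  0.        , 493.67807158, 236.88422377],
       [  0.        ,   0.        ,   1.        ]]), 'pose': array([[ 9.99040579e-01, -6.87536042e-03,  4.32510296e-02,
         4.77727004e+02],
       [-4.09571750e-02, -4.96354847e-01,  8.67153029e-01,
        -9.18069366e+02],
       [ 1.55058686e-02, -8.68092504e-01, -4.96160229e-01,
         6.33792920e+02],
       [ 0.00000000e+00,  0.00000000e+00,  0.00000000e+00,
         1.00000000e+00]])}
```

View pics/top0.png

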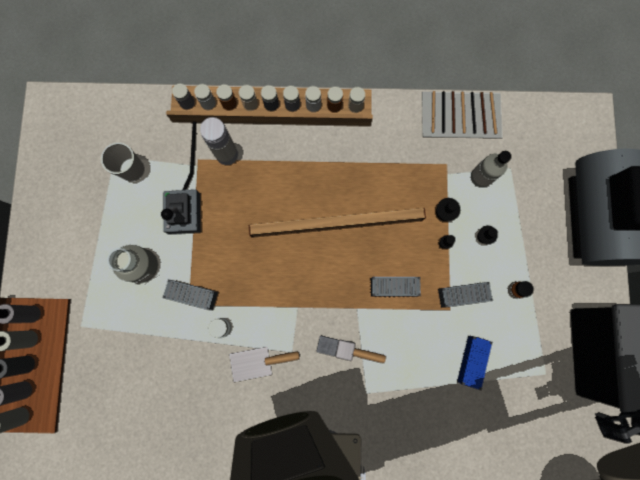

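View pics/side0.png

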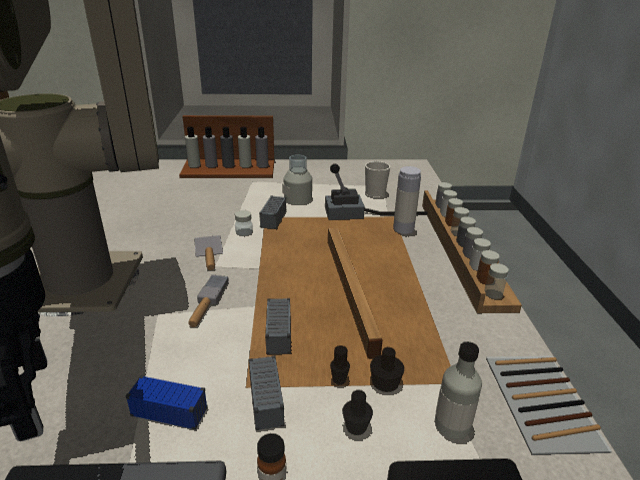

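The top view shows three grey containers at (190,293), (396,286) and (467,294), a blue look-alike at (476,362) that I leave alone, the rail from (250,230) to (424,214), the flask at (130,262) and the switch at (180,212). The stoppers are at (447,209), (487,234) and (447,241). By size, the medium one should be (487,234), and I'll confirm that in an enlarged crop.

```bash
cat > h.py <<'E'
import numpy as np, cv2
from bench import sensors, optics, r
def px2w(n,uv,z,c=None):
    c=c or optics.get_calibration(n); K=c["camera_matrix"]; P=c["pose"]
    d=P[:3,:3]@np.linalg.solve(K,[uv[0],uv[1],1.]); o=P[:3,3]
    return (o+d*(z-o[2])/d[2])[:3]
def w2px(n,p,c=None):
    c=c or optics.get_calibration(n); K=c["camera_matrix"]; P=c["pose"]
    q=K@(P[:3,:3].T@(np.array(p)-P[:3,3])); return q[:2]/q[2]
E
python3 - <<'E'
import cv2,numpy as np
t=cv2.imread("pics/top0.png"); s=cv2.imread("pics/side0.png")
z=lambda im,x,y,w,h,k: cv2.resize(im[y:y+h,x:x+w],(w*k,h*k),interpolation=cv2.INTER_CUBIC)
a=z(t,360,190,200,120,2*2//1) # 800x480? 
a=z(t,420,190,100,75,4); b=z(s,310,330,100,75*1+35,4)[:300]
c=z(t,90,180,133,100,3)[:300,:400]; d=z(t,360,255,133,100,3)[:300,:400]
c=cv2.resize(c,(400,300));d=cv2.resize(d,(400,300))
cv2.imwrite("pics/crop1.png",np.vstack([np.hstack([a,b]),np.hstack([c,d])]))
E
```

```text
(no output)
```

View pics/crop1.png

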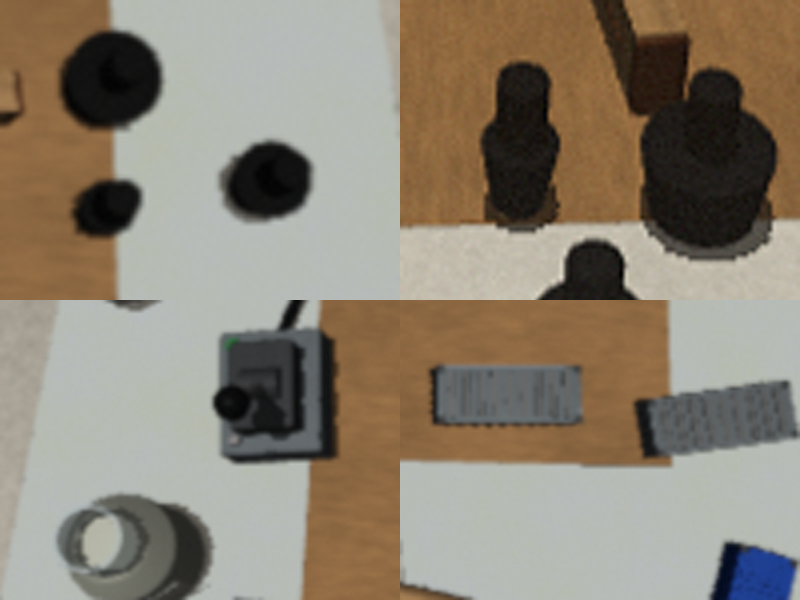

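The crop shows large (447,209), small (447,241) and medium (487,234). The medium is about 21 px across its wide top, or about 48 mm. It fits the 42 mm bore, so it's the one to use. The lever ball is at (167,215) and leans towards image-left (+y), so on is towards -y.

Run:
```python
from h import *
t=cv2.imread("pics/top0.png"); hsv=cv2.cvtColor(t,cv2.COLOR_BGR2HSV)
c=optics.get_calibration("top")
for (x,y) in [(190,293),(396,286),(467,294)]:
    roi=np.zeros(t.shape[:2],np.uint8); roi[y-25:y+25,x-36:x+36]=1
    m=((hsv[...,1]<70)&(hsv[...,2]>75)&(hsv[...,2]<160)).astype(np.uint8)*roi
    m=cv2.morphologyEx(m,cv2.MORPH_CLOSE,np.ones((3,3)));m=cv2.morphologyEx(m,cv2.MORPH_OPEN,np.ones((5,5)))
    k=max(cv2.findContours(m,0,2)[0],key=cv2.contourArea)
    w=np.array([px2w("top",p[0],44,c)[:2] for p in k],np.float32)
    print((x,y),[np.round(v,1) for v in cv2.minAreaRect(w)])
    print(hsv[y,x],hsv[y,x+30])
f=lambda n,uv,z:print(n,uv,z,np.round(px2w(n,uv,z),1))
f("top",(90+98/3,180+242/3),130);f("side",(298,158),130)
f("top",(90+232/3,180+104/3),132);f("side",(335.5,170),132)
f("top",(90+265/3,180+100/3),62)
f("top",(180,212),40)
for uv in [(250,225),(250,236),(424,209),(424,219)]: f("top",uv,45)
f("top",(420+282/4,190+173/4),65);f("top",(420+266/4,190+180/4),36)
f("side",(357,393),70)
f("top",(219,327),55);f("top",(215,126),170);f("top",(519,287),60);f("top",(504,157),160)
print(optics.get_calibration("wrist"),sensors.sense()["tool_pos"])
```

```text
(190, 293) [array([415.1, 290.8]), array([111. ,  48.5]), np.float64(76.6)]
[99 19 95] [ 16 136 133]
(396, 286) [array([ 441.9, -185.5]), array([ 41.2, 106.7]), np.float64(1.1)]
[  0   0 104] [ 15 135 134]
(467, 294) [array([ 427.1, -349. ]), array([ 47.6, 109.9]), np.float64(8.8)]
[90  3 92] [ 51  10 187]
top (122.66666666666666, 260.6666666666667) 130 [478.5 410.3 130. ]
side (298, 158) 130 [484.3 415.9 130. ]
top (167.33333333333331, 214.66666666666666) 132 [579.9 321.8 132. ]
side (335.5, 170) 132 [584.4 320.4 132. ]
top (178.33333333333331, 213.33333333333334) 62 [598.1 319.7  62. ]
top (180, 212) 40 [606.  322.8  40. ]
top (250, 225) 45 [577.3 155.8  45. ]
top (250, 236) 45 [551.2 154.6  45. ]
top (424, 209) 45 [ 624. -252.   45.]
top (424, 219) 45 [ 600.  -251.7   45. ]
top (490.5, 233.25) 65 [ 565.5 -399.6   65. ]
top (486.5, 235.0) 36 [ 566.4 -400.4   36. ]
side (357, 393) 70 [ 566.2 -400.1   70. ]
top (219, 327) 55 [341.7 213.5  55. ]
top (215, 126) 170 [768.  221.1 170. ]
top (519, 287) 60 [ 444.  -461.5   60. ]
top (504, 157) 160 [ 715.4 -400.6  160. ]
{'camera_matrix': array([[400.56968922,   0.        , 316.56493934],
       [  0.        , 400.56968922, 237.54395959],
       [  0.        ,   0.        ,   1.        ]]), 'pose': array([[ 3.58041778e-01, -8.91936900e-01, -2.76142449e-01,
         2.85911278e+02],
       [-9.33704648e-01, -3.42439461e-01, -1.04550682e-01,
        -5.33279974e+02],
       [-1.30945999e-03,  2.95269000e-01, -9.55413263e-01,
         3.72280607e+02],
       [ 0.00000000e+00,  0.00000000e+00,  0.00000000e+00,
         1.00000000e+00]])} [ 214.51165245 -559.79712145  230.33070336]
```

Call:
apply_moves:
  targets:
    - [38.5, -2.4, 0, 0, 0, 0, 0]
    - [38.5, -2.4, 0, 0, 0, 0, 0]
    - [38.5, -2.4, 0, 0, 0, 0, 0]
    - [38.5, -2.4, 0, 0, 0, 0, 0]
    - [38.5, -2.4, 0, 0, 0, 0, 0]
    - [38.5, -2.4, 0, 0, 0, 0, 0]
    - [38.5, -2.4, 0, 0, 0, 0, 0]
    - [38.5, -2.4, 0, 0, 0, 0, 0]
    - [38.5, -2.4, 0, 0, 0, 0, 0]
    - [38.5, -2.4, 0, 0, 0, 0, 0]
    - [0, 0, 0, 0, 0, 0, 0]
    - [0, 0, 0, 0, 0, 0, 0]
  force: 40

```text
time: 1.6
tool_pos: [565.1, -400.2, 230.6]
tcp_rot: [-180.0, 0.1, 21.0]
ft_force: [-0.5, 0.3, 0.1]
finger_gap: 85.5
grip_force: 0.0
```

```bash
cat >> h.py <<'E'
def plan(x,y,z,yaw=None):
    s=sensors.sense(); p=s["tool_pos"]; R,P,Y=s["tcp_rot"]; yaw=Y if yaw is None else yaw
    a=np.radians(yaw); d=np.array([x,y,z])-p
    print("now",np.round(p,1),np.round([R,P,Y],2),"wz total",round(np.radians((Y-yaw+180)%360-180),3),
      "then shift",np.round([d[0]*np.cos(a)+d[1]*np.sin(a), d[0]*np.sin(a)-d[1]*np.cos(a), -d[2]],1),"J6",round(s["joint_pos"][5],1),"t",round(s["time"],1),"gap",round(s["finger_gap"],1),"F",np.round(s["ft_force"],1))
def wsnap(name):
    c=optics.get_calibration("wrist"); im=optics.snapshot("wrist")[:,:,::-1].copy()
    cv2.imwrite(f"pics/{name}.png",im); np.save(f"pics/{name}.npy",np.vstack([c["camera_matrix"],c["pose"][:,:3].T[:0]])) 
    import pickle; pickle.dump(c,open(f"pics/{name}.pkl","wb")); return im,c
def load(name):
    import pickle; return cv2.imread(f"pics/{name}.png"),pickle.load(open(f"pics/{name}.pkl","rb"))
E
sed -i '/np.save/s/; np.save.*$//' h.py
python3 - <<'E'
from h import *
im,c=wsnap("w1"); plan(566,-400,200)
for p in [(566,-400,0),(566,-400,36),(566,-400,70)]: print(w2px("wrist",p,c))
E
```

```text
now [ 564.7 -400.6  230.8] [-1.7996e+02  5.0000e-02  2.0930e+01] wz total 0.0 then shift [ 1.4 -0.1 30.8] J6 29.5 t 1.6 gap 85.4 F [-0.4 -0.3  0.5]
[316.22874714 196.9039882 ]
[316.17401438 205.27445456]
[316.1112171  214.87825553]
```

View pics/w1.png

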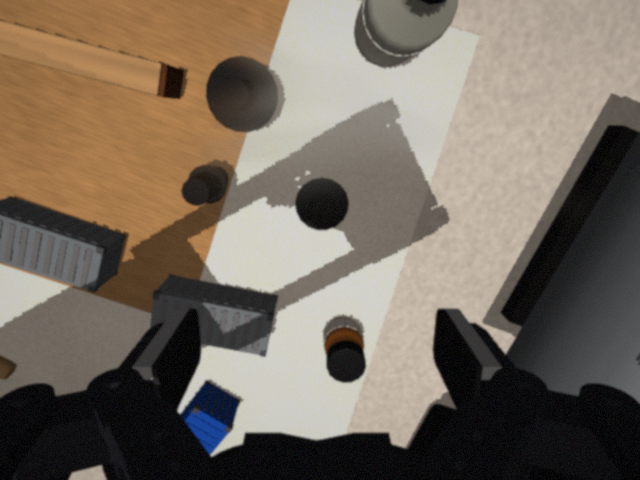

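The wrist view shows the medium stopper at (322,203), small at (203,185) and large at (243,93), with the rail end at (172,80) and the ink jar at (345,360). I'll measure the medium's centre precisely.

Run:
```python
from h import *
im,c=load("w1"); g=cv2.cvtColor(im,cv2.COLOR_BGR2GRAY)
m=(g<50).astype(np.uint8); k=[q for q in cv2.findContours(m[120:280,260:400].copy(),0,2,offset=(260,120))[0] if cv2.contourArea(q)>300]
for q in k:
    e=cv2.fitEllipse(q); print(e, px2w("wrist",e[0],36,c))
    w=np.array([px2w("wrist",p[0],36,c)[:2] for p in q],np.float32); print(cv2.minEnclosingCircle(w))
t=cv2.imread("pics/top0.png"); g=cv2.cvtColor(t,cv2.COLOR_BGR2GRAY)
m=(g<45).astype(np.uint8)
for q in cv2.findContours(m[215:255,465:505].copy(),0,2,offset=(465,215))[0]:
    w=np.array([px2w("top",p[0],36)[:2] for p in q],np.float32); print("top",cv2.minEnclosingCircle(w))
```

```text
((321.76177978515625, 203.7804412841797), (48.25675582885742, 50.53278350830078), 92.25485229492188) [ 568.93752294 -404.00206729   36.        ]
((568.450927734375, -404.0052185058594), 22.175312042236328)
top ((566.6751708984375, -400.8490905761719), 24.3873291015625)
```

Call:
apply_moves:
  targets:
    - [2.4, 2.9, 38, 0, 0, 0, 0]
    - [0, 0, 38, 0, 0, 0, 0]
    - [0, 0, 38, 0, 0, 0, 0]
    - [0, 0, 38, 0, 0, 0, 0]
    - [0, 0, 25, 0, 0, 0, 0]
    - [0, 0, 12, 0, 0, 0, 0]
    - [0, 0, 0, 0, 0, 0, 0]
    - [0, 0, 0, 0, 0, 0, 0.6]
    - [0, 0, 0, 0, 0, 0, 0.9]
    - [0, 0, 0, 0, 0, 0, 0.9]
    - [0, 0, 0, 0, 0, 0, 0.9]
    - [0, 0, 0, 0, 0, 0, 0.9]
    - [0, 0, 0, 0, 0, 0, 0.9]
    - [0, 0, 0, 0, 0, 0, 0.9]
    - [0, 0, 0, 0, 0, 0, 0.9]
  force: 60

```text
time: 3.52
tool_pos: [569.3, -402.3, 43.1]
tcp_rot: [179.9, -0.0, 21.0]
ft_force: [-0.0, -0.2, 5.0]
finger_gap: 20.5
grip_force: 59.1
```

Call:
apply_moves:
  targets:
    - [0, 0, -15, 0, 0, 0, 0.9]
    - [0, 0, -35, 0, 0, 0, 0.9]
    - [0, 0, -40, 0, 0, 0, 0.9]
    - [0, 0, -40, 0, 0, 0, 0.9]
    - [0, 0, -40, 0, 0, 0, 0.9]
    - [0, 0, -30, 0, 0, 0, 0.9]
    - [0, 0, 0, 0, 0, 0, 0.9]
    - [0, 0, 0, 0, 0, 0, 0.9]
  force: 60

```text
time: 4.53
tool_pos: [568.5, -401.7, 241.2]
tcp_rot: [-179.9, 0.0, 21.0]
ft_force: [0.2, 0.7, -0.8]
finger_gap: 20.2
grip_force: 58.8
```

Run:
```python
from h import *
plan(480,412,243)
```

```text
now [ 568.5 -401.7  241.2] [-1.7993e+02  4.0000e-02  2.0960e+01] wz total 0.0 then shift [ 208.4 -791.5   -1.8] J6 29.6 t 4.5 gap 20.2 F [ 0.2  0.7 -0.8]
```

Call:
apply_moves:
  targets:
    - [5.9, -39.6, 0, 0, 0, 0, 0.9]
    - [5.9, -39.6, 0, 0, 0, 0, 0.9]
    - [5.9, -39.6, 0, 0, 0, 0, 0.9]
    - [5.9, -39.6, 0, 0, 0, 0, 0.9]
    - [5.9, -39.6, 0, 0, 0, 0, 0.9]
    - [5.9, -39.6, 0, 0, 0, 0, 0.9]
    - [5.9, -39.6, 0, 0, 0, 0, 0.9]
    - [5.9, -39.6, 0, 0, 0, 0, 0.9]
    - [5.9, -39.6, 0, 0, 0, 0, 0.9]
    - [5.9, -39.6, 0, 0, 0, 0, 0.9]
    - [5.9, -39.6, 0, 0, 0, 0, 0.9]
    - [5.9, -39.6, 0, 0, 0, 0, 0.9]
    - [5.9, -39.6, 0, 0, 0, 0, 0.9]
    - [5.9, -39.6, 0, 0, 0, 0, 0.9]
    - [5.9, -39.6, 0, 0, 0, 0, 0.9]
    - [5.9, -39.6, 0, 0, 0, 0, 0.9]
    - [5.9, -39.6, 0, 0, 0, 0, 0.9]
    - [5.9, -39.6, 0, 0, 0, 0, 0.9]
    - [5.9, -39.6, 0, 0, 0, 0, 0.9]
    - [5.9, -39.6, 0, 0, 0, 0, 0.9]

```text
time: 7.02
tool_pos: [394.4, 380.3, 240.0]
tcp_rot: [179.9, 0.2, 21.0]
ft_force: [0.9, 0.1, 0.5]
finger_gap: 20.2
grip_force: 58.9
```

Call:
apply_moves:
  targets:
    - [0, 0, 0, 0, 0, 0, 0.9]
    - [0, 0, 0, 0, 0, 0, 0.9]

```text
time: 7.28
tool_pos: [395.1, 379.0, 240.5]
tcp_rot: [179.9, 0.2, 21.0]
ft_force: [0.4, -0.2, -0.1]
finger_gap: 20.2
grip_force: 58.9
```

Run:
```python
from h import *
plan(480,412,243)
im,c=wsnap("w2")
print(w2px("wrist",(480,412,130),c))
p=sensors.sense()["tool_pos"]; 
for h in (-3,23,-43+70,-43+36,-43): print(h,w2px("wrist",p+[0,0,h],c))
```

```text
now [395.1 379.  240.5] [1.7992e+02 1.7000e-01 2.0990e+01] wz total 0.0 then shift [91.1 -0.4 -2.5] J6 107.5 t 7.3 gap 20.2 F [ 0.4 -0.2 -0.1]
[314.62893533  86.71890198]
-3 [315.94004954 312.06374712]
23 [315.95694391 348.59055555]
27 [315.96010763 355.43075283]
-7 [315.93790346 307.42377721]
-43 [315.92230122 273.69064646]
```

View pics/w2.png

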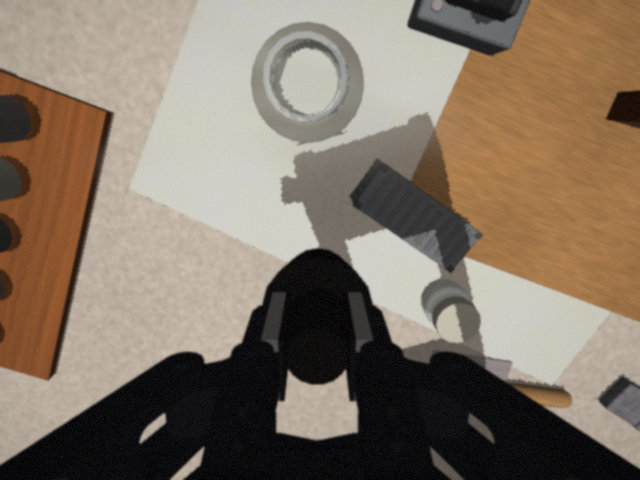

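The flask mouth's rim is centred near (307,76), and the stopper is held upright at (318,315). Next I'll fit the rim.

Run:
```python
from h import *
im,c=load("w2")
for uv in [(264,76),(349,76),(306.5,32),(306.5,118),(306.5,76)]: print(uv,np.round(px2w("wrist",uv,130,c),1))
cv2.imwrite("pics/crop2.png",cv2.resize(im[20:150,240:380],None,fx=4,fy=4,interpolation=cv2.INTER_CUBIC))
```

```text
(264, 76) [474.9 441.8 130. ]
(349, 76) [492.7 395.3 130. ]
(306.5, 32) [505.6 426.7 130. ]
(306.5, 118) [461.7 410.3 130. ]
(306.5, 76) [483.8 418.5 130. ]
```

View pics/crop2.png

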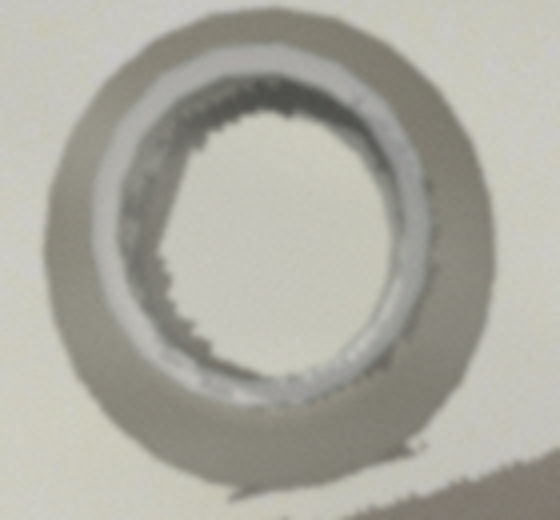

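Call:
apply_moves:
  targets:
    - [32, -1.9, 0, 0, 0, 0, 0.9]
    - [32, -1.9, 0, 0, 0, 0, 0.9]
    - [32.4, -1.9, 0, 0, 0, 0, 0.9]
    - [0, 0, 20, 0, 0, 0, 0.9]
    - [0, 0, 20, 0, 0, 0, 0.9]
    - [0, 0, 14, 0, 0, 0, 0.9]
    - [0, 0, 0, 0, 0, 0, 0.9]
    - [0, 0, 0, 0, 0, 0, 0.9]

```text
time: 8.32
tool_pos: [483.7, 419.8, 189.1]
tcp_rot: [-180.0, -0.1, 21.0]
ft_force: [0.3, 0.2, -0.1]
finger_gap: 20.1
grip_force: 58.9
```

Run:
```python
from h import *
plan(483.3,418.3,183)
s=optics.snapshot("side")[:,:,::-1]; t=optics.snapshot("top")[:,:,::-1]; w=wsnap("w3")[0]
cv2.imwrite("pics/s3.png",s)
cv2.imwrite("pics/t3.png",t)
z=lambda im,x,y,w,h: cv2.resize(im[y:y+h,x:x+w],(400,400),interpolation=cv2.INTER_CUBIC)
cv2.imwrite("pics/crop3.png",np.hstack([z(s,250,110,100,100),z(w,180,160,280,280)]))
```

```text
now [483.7 419.8 189.1] [-1.7999e+02 -5.0000e-02  2.0970e+01] wz total 0.0 then shift [-0.9  1.2  6.1] J6 105.4 t 8.3 gap 20.1 F [ 0.3  0.2 -0.1]
```

View pics/crop3.png

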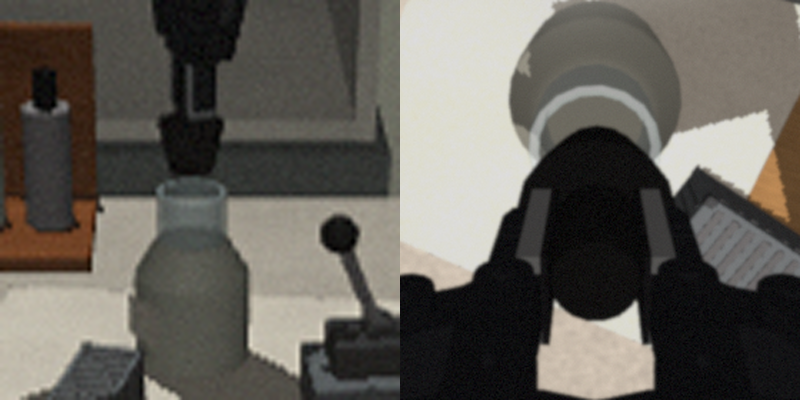

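The side crop has the stopper's foot centred over the mouth in x. The wrist crop has it centred laterally to about 1 mm.

Run:
```python
from h import *
im,c=load("w3")
print("side",px2w("side",(297.9,157.5),130), "rim", w2px("side",(483.7,419,130)),"foot",w2px("side",(483.9,419.2,146)))
print("front of foot predicted", w2px("side",(483.9,419.2-15.5,146)), "measured row",110+174/4)
d=np.array([np.cos(np.radians(21)),np.sin(np.radians(21))])
for off in (-4,-2,0,2,4):
    p=np.array([483.7,419.0])+d*(25.5+off); print(off,w2px("wrist",(*p,130),c))
print("meas", 180+(595-400)*.7, 160+85*.7)
```

```text
side [484.01334617 419.87751089 130.        ] rim [297.79212258 157.60967592] foot [297.83728125 152.2444792 ]
front of foot predicted [297.87153141 154.16060744] measured row 153.5
-4 [316.97684334 225.09270121]
-2 [316.97756123 221.38323978]
0 [316.97828317 217.65282217]
2 [316.9790092  213.90127027]
4 [316.97973935 210.12840398]
meas 316.5 219.5
```

Call:
apply_moves:
  targets:
    - [-0.5, 0.3, 8, 0, 0, 0, 0.9]
    - [0, 0, 8, 0, 0, 0, 0.9]
    - [0, 0, 8, 0, 0, 0, 0.9]
    - [0, 0, 5, 0, 0, 0, 0.9]
    - [0, 0, 3, 0, 0, 0, 0.9]
    - [0, 0, 2, 0, 0, 0, 0.9]
    - [0, 0, 2, 0, 0, 0, 0.9]
    - [0, 0, 0, 0, 0, 0, 0.9]
    - [0, 0, 0, 0, 0, 0, 0.9]

```text
time: 9.6
tool_pos: [483.5, 419.4, 152.5]
tcp_rot: [-180.0, -0.0, 21.0]
ft_force: [0.5, 2.6, 0.1]
finger_gap: 19.9
grip_force: 58.9
```

Call:
apply_moves:
  targets:
    - [0, 0, 1.5, 0, 0, 0, 0.9]
    - [0, 0, 1.5, 0, 0, 0, 0.9]
    - [0, 0, 1.5, 0, 0, 0, 0.9]
    - [0, 0, 1, 0, 0, 0, 0.9]
    - [0, 0, 1, 0, 0, 0, 0.9]
    - [0, 0, 0, 0, 0, 0, 0.9]
    - [0, 0, 0, 0, 0, 0, 0.9]

```text
time: 10.48
tool_pos: [483.9, 420.3, 147.2]
tcp_rot: [-179.9, -0.2, 21.0]
ft_force: [-0.6, 6.6, 6.6]
finger_gap: 20.4
grip_force: 59.8
```

Call:
apply_moves:
  targets:
    - [0.3, -1, 1, 0, 0, 0, 0.9]
    - [0, -0.3, 1, 0, 0, 0, 0.9]
    - [0, 0, 1, 0, 0, 0, 0.9]
    - [0, 0, 1, 0, 0, 0, 0.9]
    - [0, 0, 0, 0, 0, 0, 0.9]
    - [0, 0, 0, 0, 0, 0, 0.9]

```text
time: 11.22
tool_pos: [484.1, 420.8, 145.9]
tcp_rot: [-180.0, -0.2, 21.0]
ft_force: [-5.9, -4.8, 22.7]
finger_gap: 20.5
grip_force: 61.8
```

Call:
apply_moves:
  targets:
    - [0, 0, -2, 0, 0, 0, 0.9]
    - [0, 0, 0, 0, 0, 0, 0.5]
    - [0, 0, 0, 0, 0, 0, 0.3]
    - [0, 0, 0, 0, 0, 0, 0.3]
    - [0, 0, 0, 0, 0, 0, 0.3]
    - [0, 0, 0, 0, 0, 0, 0.1]
    - [0, 0, -15, 0, 0, 0, 0]
    - [0, 0, -30, 0, 0, 0, 0]
    - [0, 0, -40, 0, 0, 0, 0]
    - [-30, 0, -20, 0, 0, 0, 0]
    - [-40, 0, 0, 0, 0, 0, 0]
    - [-30, 0, 0, 0, 0, 0, 0]
    - [0, 0, 0, 0, 0, 0, 0]

```text
time: 12.85
tool_pos: [388.8, 384.7, 250.5]
tcp_rot: [-180.0, -0.1, 21.0]
ft_force: [0.1, 0.5, 0.5]
finger_gap: 85.6
grip_force: 0.0
```

Run:
```python
from h import *
plan(415,291,243)
s=optics.snapshot("side")[:,:,::-1]; w,c=wsnap("w4")
cv2.imwrite("pics/s4.png",s)
print(w2px("wrist",(483.7,419.3,175),c),w2px("wrist",(483.7,419.3,141),c),w2px("wrist",(415,291,44),c), w2px("side",(483.7,419.3,175)))
z=lambda im,x,y,w,h,W: cv2.resize(im[y:y+h,x:x+w],(W,400),interpolation=cv2.INTER_CUBIC)
cv2.imwrite("pics/crop4.png",np.hstack([z(s,250,110,70,100,280),z(w,0,0,640,480,520)]))
```

```text
now [388.8 384.7 250.5] [-1.7996e+02 -1.0000e-01  2.1020e+01] wz total 0.0 then shift [-9.1 96.8  7.5] J6 108.3 t 12.8 gap 85.6 F [0.1 0.5 0.5]
[318.61453262  64.39145316] [318.34636994  71.3983473 ] [424.08158297 215.27412046] [297.72073286 142.3977748 ]
```

View pics/crop4.png

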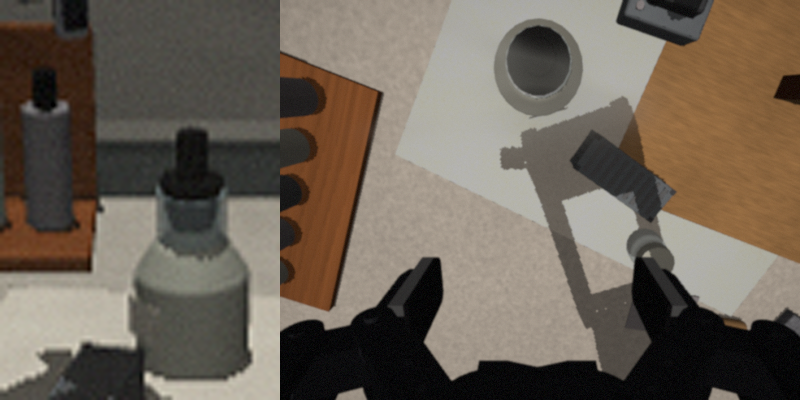

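The stopper is seated upright in the neck. The nearest container is at about wrist pixel (423,210). I'll hover over it with yaw along its length, using the top-view estimate, and then measure it closely.

```bash
cat >> h.py <<'E'
def box(im,c,n,p,z=44,rad=75,hi=130,lo=25,save=None):
    """grey container near world xy p: mask by colour, then rotated rectangle in the plane z"""
    hsv=cv2.cvtColor(im,cv2.COLOR_BGR2HSV); H,W=hsv.shape[:2]
    g=hsv.astype(int); m=((g[...,1]<75)&(g[...,2]<hi)&(g[...,2]>lo)).astype(np.uint8)
    q=np.array([w2px(n,(p[0]+rad*np.cos(a),p[1]+rad*np.sin(a),z),c) for a in np.linspace(0,6.28,40)],np.int32)
    roi=np.zeros((H,W),np.uint8); cv2.fillPoly(roi,[q],1); m*=roi
    m=cv2.morphologyEx(m,cv2.MORPH_CLOSE,np.ones((5,5)));m=cv2.morphologyEx(m,cv2.MORPH_OPEN,np.ones((9,9)))
    if save: v=im.copy(); v[m>0]=(0,0,255); cv2.imwrite(save,v)
    k=max(cv2.findContours(m,0,2)[0],key=cv2.contourArea)
    w=np.array([px2w(n,u[0],z,c)[:2] for u in k],np.float32); (x,y),(a,b),t=cv2.minAreaRect(w)
    if b>a: a,b,t=b,a,t+90
    print("box",round(x,1),round(y,1),"size",round(a,1),round(b,1),"long axis",round(t%180,1)); return x,y,t%180
E
python3 - <<'E'
from h import *
im,c=load("w4"); box(im,c,"wrist",(415,291))
g=cv2.cvtColor(im,cv2.COLOR_BGR2HSV)
for u in [(423,210),(400,190),(450,235),(460,240),(380,150)]: print(u,g[u[1],u[0]])
plan(415,291,230,75)
E
```

```text
box 402.4 301.4 size 149.6 112.4 long axis 52.7
(423, 210) [130  16  48]
(400, 190) [ 0 17 45]
(450, 235) [ 0  0 42]
(460, 240) [105  11  48]
(380, 150) [ 15  34 105]
now [390.3 385.  250.1] [-1.7997e+02 -1.2000e-01  2.0970e+01] wz total -0.943 then shift [-84.4  48.2  20.1] J6 108.3 t 12.9 gap 85.6 F [-0.2 -0.2  1.2]
```

Call:
apply_moves:
  targets:
    - [0, 0, 0, 0, 0, -0.157, 0]
    - [0, 0, 0, 0, 0, -0.157, 0]
    - [0, 0, 0, 0, 0, -0.157, 0]
    - [0, 0, 0, 0, 0, -0.157, 0]
    - [0, 0, 0, 0, 0, -0.157, 0]
    - [0, 0, 0, 0, 0, -0.157, 0]
    - [-28, 16, 7, 0, 0, 0, 0]
    - [-28, 16, 7, 0, 0, 0, 0]
    - [-28, 16, 7, 0, 0, 0, 0]
    - [0, 0, 0, 0, 0, 0, 0]
    - [0, 0, 0, 0, 0, 0, 0]

```text
time: 14.32
tool_pos: [415.1, 291.5, 228.3]
tcp_rot: [180.0, -0.0, 74.9]
ft_force: [0.2, 0.7, 0.7]
finger_gap: 85.7
grip_force: 0.0
```

Run:
```python
from h import *
im,c=wsnap("w5"); plan(415,291,230,75)
x,y,t=box(im,c,"wrist",(415,291),hi=75,save="pics/m5.png")
```

```text
now [414.9 291.8 228.3] [ 1.7998e+02 -4.0000e-02  7.4930e+01] wz total -0.001 then shift [-0.7  0.3 -1.7] J6 44.4 t 14.4 gap 85.5 F [-0.2 -0.  -0.4]
box 412.5 279.0 size 85.6 43.4 long axis 76.1
```

View pics/m5.png

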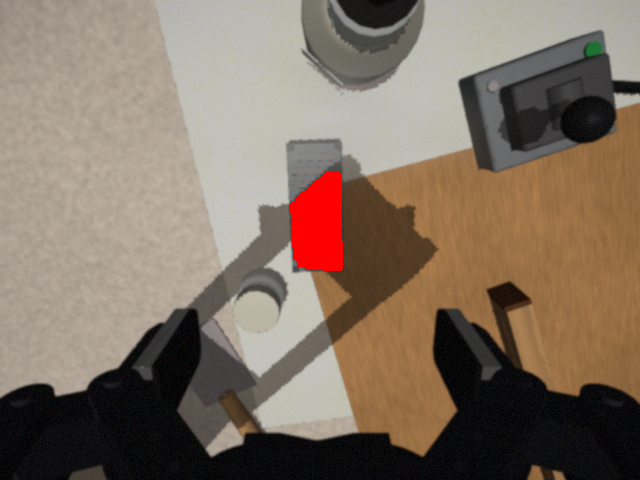

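The mask was cut by a shadow, but the picture shows container A's top-face corners at (287,140), (341,139), (343,271) and (292,272). The paint jar at (260,300) is clear of the fingers.

Run:
```python
from h import *
im,c=load("w5")
q=[px2w("wrist",u,44,c)[:2] for u in [(287,140),(341,139),(343,271),(292,272)]]
print(np.round(q,1),np.mean(q,0)); a=(q[0]+q[1]-q[2]-q[3]); print(np.degrees(np.arctan2(a[1],a[0])),np.linalg.norm(a)/2,np.linalg.norm(q[0]-q[1]),np.linalg.norm(q[2]-q[3]))
x,y=np.mean(q,0); plan(x,y,5,np.degrees(np.arctan2(a[1],a[0])))
```

```text
[[407.9 350.9]
 [449.5 340.5]
 [423.8 231.1]
 [380.5 241.8]] [415.44093502 291.09834623]
76.35467239157529 112.4637475077456 42.8019971042142 44.64998681532977
now [414.9 291.8 228.3] [ 1.7998e+02 -4.0000e-02  7.4930e+01] wz total -0.025 then shift [ -0.5   0.7 223.3] J6 44.4 t 14.4 gap 85.5 F [-0.2 -0.  -0.4]
```

Call:
apply_moves:
  targets:
    - [-0.5, 0.7, 40, 0, 0, -0.025, 0]
    - [0, 0, 45, 0, 0, 0, 0]
    - [0, 0, 45, 0, 0, 0, 0]
    - [0, 0, 40, 0, 0, 0, 0]
    - [0, 0, 30, 0, 0, 0, 0]
    - [0, 0, 20, 0, 0, 0, 0]
    - [0, 0, 2, 0, 0, 0, 0]
    - [0, 0, 0, 0, 0, 0, 0.4]
    - [0, 0, 0, 0, 0, 0, 0.7]
    - [0, 0, 0, 0, 0, 0, 0.7]
    - [0, 0, 0, 0, 0, 0, 0.7]
    - [0, 0, 0, 0, 0, 0, 0.7]
    - [0, 0, 0, 0, 0, 0, 0.7]
    - [0, 0, 0, 0, 0, 0, 0.7]
  force: 50

```text
time: 16.12
tool_pos: [416.0, 291.2, 7.2]
tcp_rot: [179.9, -0.1, 76.4]
ft_force: [-1.0, 1.3, 5.8]
finger_gap: 43.6
grip_force: 51.8
```

Call:
apply_moves:
  targets:
    - [0, 0, -15, 0, 0, 0, 0.7]
    - [0, 0, -35, 0, 0, 0, 0.7]
    - [0, 0, -45, 0, 0, 0, 0.7]
    - [0, 0, -50, 0, 0, 0.152, 0.7]
    - [0, 0, 0, 0, 0, 0.152, 0.7]
    - [0, 0, 0, 0, 0, 0.152, 0.7]
    - [0, 0, 0, 0, 0, 0.152, 0.7]
    - [0, 0, 0, 0, 0, 0.152, 0.7]
    - [0, 0, 0, 0, 0, 0.152, 0.7]
    - [0, 0, 0, 0, 0, 0.152, 0.7]
    - [0, 0, 0, 0, 0, 0.152, 0.7]
    - [16.4, 33.4, 0, 0, 0, 0, 0.7]
    - [16.4, 33.4, 0, 0, 0, 0, 0.7]
    - [16.4, 33.4, 0, 0, 0, 0, 0.7]
    - [16.4, 33.4, 0, 0, 0, 0, 0.7]
    - [16.4, 33.4, 0, 0, 0, 0, 0.7]
    - [16.4, 33.4, 0, 0, 0, 0, 0.7]
    - [16.4, 33.4, 0, 0, 0, 0, 0.7]
    - [16.4, 33.4, 0, 0, 0, 0, 0.7]
    - [0, 0, 0, 0, 0, 0, 0.7]

```text
time: 18.62
tool_pos: [577.2, 38.1, 151.6]
tcp_rot: [180.0, -0.0, 6.5]
ft_force: [-1.1, 0.7, -0.6]
finger_gap: 43.2
grip_force: 51.2
```

Run:
```python
from h import *
im,c=wsnap("w6"); plan(577.5,41.4,52,6.7)
s=optics.snapshot("side")[:,:,::-1]; cv2.imwrite("pics/s6.png",s)
for y in (-200,-205,0,205):
  for x in (-12,12):
    a=np.radians(6.7); p=(588+x*np.cos(a)-y*np.sin(a),-48+x*np.sin(a)+y*np.cos(a),45); print((x,y),np.round(w2px("wrist",p,c)))
```

```text
now [576.5  39.4 151.4] [-179.99   -0.      6.57] wz total -0.002 then shift [ 1.3 -1.9 99.4] J6 82.2 t 18.7 gap 43.7 F [-0.2  0.1 -1.3]
(-12, -200) [752. 252.]
(12, -200) [764. 217.]
(-12, -205) [760. 252.]
(12, -205) [772. 217.]
(-12, 0) [448. 253.]
(12, 0) [451. 217.]
(-12, 205) [136. 254.]
(12, 205) [131. 218.]
```

View pics/w6.png

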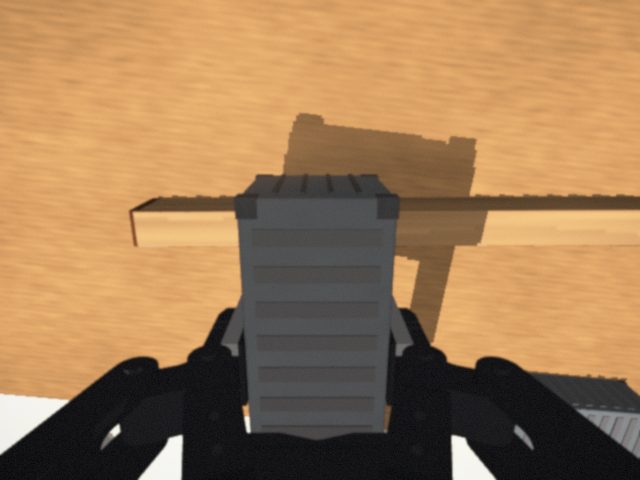

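The rail's top face runs between rows 209 and 246, with its left end at column 134. That is about 5 mm further in +x than the top view suggested. I'll cross-check with line fits and the held container's own position.

Run:
```python
from h import *
im,c=load("w6"); 
for u in [(133,210),(137,246),(600,208.5),(600,245.5)]: print("wrist",np.round(px2w("wrist",u,45,c),1))
p=np.array([576.5,39.4,151.4]); d=np.array([np.cos(np.radians(6.57)),np.sin(np.radians(6.57)),0])
print("held far edge top/bottom",w2px("wrist",p+55*d+[0,0,37],c),w2px("wrist",p+55*d+[0,0,-7],c))
t=cv2.imread("pics/top0.png"); s=cv2.imread("pics/side0.png")
hsv=cv2.cvtColor(t,cv2.COLOR_BGR2HSV)
a=cv2.resize(t[200:245,240:440],(800,180),interpolation=cv2.INTER_CUBIC)
b=cv2.resize(s[215:365,315:395],(213*1,400),interpolation=cv2.INTER_CUBIC)
o=np.zeros((580,800,3),np.uint8); o[:180]=a; o[180:580,:213]=b
w=im; cv2.imwrite("pics/crop6.png",o)
```

```text
wrist [581.7 155.5  45. ]
wrist [557.7 153.4  45. ]
wrist [ 616.4 -139.3   45. ]
wrist [ 592.4 -147.3   45. ]
held far edge top/bottom [309.77538985 199.19562278] [311.57780292 175.14479041]
```

View pics/crop6.png

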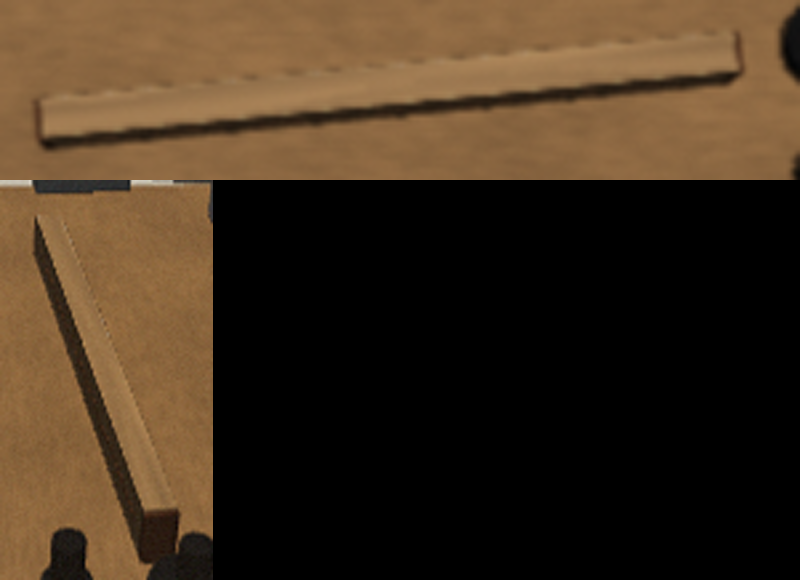

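Run:
```python
from h import *
for n,us in (("side",[(328.9,228.1),(338.2,228.1),(367.5,338.7),(381.7,338.7)]),("top",[(250,225),(251,235),(424.5,208.2),(425.5,217.5)])):
    q=np.array([px2w(n,u,45)[:2] for u in us]); print(n,np.round(q,1).tolist(),"center",q.mean(0), "yaw",np.degrees(np.arctan2(*( (q[2]+q[3]-q[0]-q[1])*[1,-1]))))
```

```text
side [[558.9, 154.5], [582.0, 154.2], [602.5, -253.2], [627.7, -253.8]] center [592.79010869 -49.5755199 ] yaw 6.252706606506703
top [[577.3, 155.8], [553.6, 152.4], [625.9, -253.2], [603.6, -255.2]] center [590.12491785 -50.06505088] yaw 6.888000811765079
```

Call:
apply_moves:
  targets:
    - [5.7, 0.3, 20, 0, 0, 0, 0.7]
    - [0, 0, 30, 0, 0, 0, 0.7]
    - [0, 0, 25, 0, 0, 0, 0.7]
    - [0, 0, 12, 0, 0, 0, 0.7]
    - [0, 0, 6, 0, 0, 0, 0.7]
    - [0, 0, 4, 0, 0, 0, 0.7]
    - [0, 0, 1, 0, 0, 0, 0.7]
    - [0, 0, 0, 0, 0, 0, 0.7]
    - [0, 0, 0, 0, 0, 0, 0.7]

```text
time: 19.85
tool_pos: [582.4, 40.7, 53.4]
tcp_rot: [180.0, -0.1, 6.7]
ft_force: [-0.7, -1.3, -0.0]
finger_gap: 43.6
grip_force: 51.2
```

Call:
apply_moves:
  targets:
    - [0, 0, 0.8, 0, 0, 0, 0.7]
    - [0, 0, 0.5, 0, 0, 0, 0.7]
    - [0, 0, 0.3, 0, 0, 0, 0.7]
    - [0, 0, 0, 0, 0, 0, 0.7]
    - [0, 0, 0, 0, 0, 0, 0.7]

```text
time: 20.48
tool_pos: [582.4, 40.6, 52.3]
tcp_rot: [180.0, -0.0, 6.7]
ft_force: [-3.4, 0.1, 7.6]
finger_gap: 43.5
grip_force: 52.2
```

Call:
apply_moves:
  targets:
    - [0, 0, 0, 0, 0, 0, 0.45]
    - [0, 0, 0, 0, 0, 0, 0.4]
    - [0, 0, 0, 0, 0, 0, 0.3]
    - [0, 0, 0, 0, 0, 0, 0.2]
    - [0, 0, -3, 0, 0, 0, 0.1]
    - [0, 0, -15, 0, 0, 0, 0]
    - [0, 0, -35, 0, 0, 0, 0]
    - [0, 0, -45, 0, 0, 0, 0]
    - [0, 0, -45, 0, 0, 0, 0]
    - [0, 0, -30, 0, 0, 0, 0]
    - [-30, 0, 0, 0, 0, 0, 0]
    - [-40, 0, 0, 0, 0, 0, 0]
    - [0, 0, 0, 0, 0, 0, 0]
    - [0, 0, 0, 0, 0, 0, 0]

```text
time: 22.22
tool_pos: [513.2, 32.5, 225.6]
tcp_rot: [180.0, -0.1, 6.7]
ft_force: [0.9, 1.3, 0.2]
finger_gap: 85.5
grip_force: 0.0
```

Run:
```python
from h import *
im,c=wsnap("w7"); plan(442,-185.5,230,91)
t=optics.snapshot("top")[:,:,::-1]; cv2.imwrite("pics/t7.png",t); s=optics.snapshot("side")[:,:,::-1]; cv2.imwrite("pics/s7.png",s)
ct=optics.get_calibration("top")
for p in [(442,-185.5),(427,-349)]: box(t,ct,"top",p,hi=160,lo=75)
print(w2px("wrist",(582.5,40,89),c),w2px("wrist",(582.5+55,46,89),c))
o=np.zeros((560,800,3),np.uint8); o[:360,:480]=cv2.resize(im,(480,360)); o[:300,480:]=cv2.resize(s[190:340,240:400],(320,300)); cv2.imwrite("pics/crop7.png",o)
```

```text
now [513.4  32.6 225.4] [ 1.7999e+02 -1.2000e-01  6.6900e+00] wz total -1.471 then shift [-216.8  -75.2   -4.6] J6 81.2 t 22.3 gap 85.7 F [0.4 0.2 0.5]
box 441.9 -184.3 size 108.9 41.2 long axis 91.1
box 426.7 -348.7 size 109.2 46.9 long axis 98.9
[316.85427953 124.55006069] [317.6121359   33.22662725]
```

View pics/crop7.png

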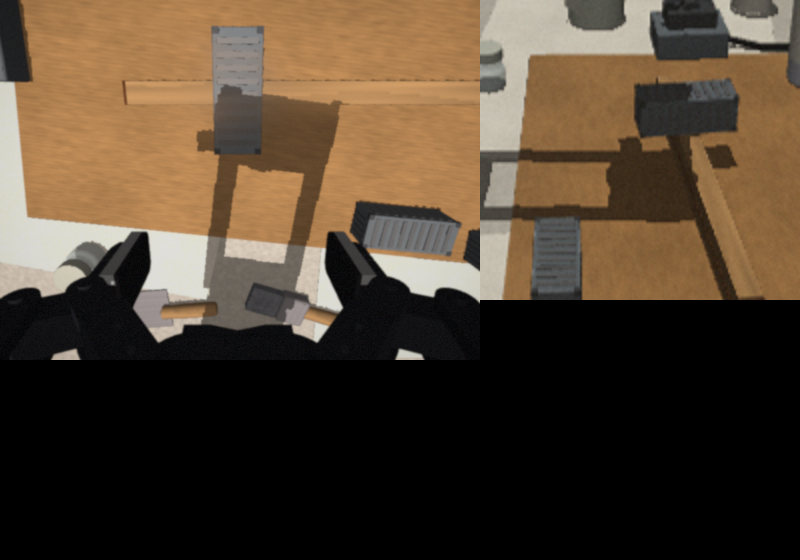

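Container A sits level and square across the rail. Next is container B at (442,-184.5), long axis 91°.

Call:
apply_moves:
  targets:
    - [0, 0, 0, 0, 0, -0.164, 0]
    - [0, 0, 0, 0, 0, -0.164, 0]
    - [0, 0, 0, 0, 0, -0.164, 0]
    - [0, 0, 0, 0, 0, -0.164, 0]
    - [0, 0, 0, 0, 0, -0.164, 0]
    - [0, 0, 0, 0, 0, -0.164, 0]
    - [0, 0, 0, 0, 0, -0.164, 0]
    - [0, 0, 0, 0, 0, -0.164, 0]
    - [0, 0, 0, 0, 0, -0.16, 0]
    - [-36, -12.5, 0, 0, 0, 0, 0]
    - [-36, -12.5, 0, 0, 0, 0, 0]
    - [-36, -12.5, 0, 0, 0, 0, 0]
    - [-36, -12.5, 0, 0, 0, 0, 0]
    - [-36, -12.5, 0, 0, 0, 0, 0]
    - [-36, -12.5, 0, 0, 0, 0, 0]
    - [0, 0, 0, 0, 0, 0, 0]
    - [0, 0, 0, 0, 0, 0, 0]

```text
time: 24.5
tool_pos: [441.8, -184.6, 224.2]
tcp_rot: [-180.0, -0.0, 91.0]
ft_force: [0.2, -0.0, -0.4]
finger_gap: 85.5
grip_force: 0.0
```

Run:
```python
from h import *
im,c=wsnap("w8"); plan(442,-184.5,6,91.1)
for lo,hi in ((25,75),(25,110),(25,130),(25,150)): box(im,c,"wrist",(442,-184.5),lo=lo,hi=hi)
```

```text
now [ 441.8 -184.3  224.2] [-1.800e+02 -3.000e-02  9.105e+01] wz total -0.001 then shift [-2.000e-01  2.000e-01  2.182e+02] J6 -29.8 t 24.6 gap 85.4 F [ 0.5 -0.2 -0.3]
box 442.8 -197.5 size 83.6 43.6 long axis 91.0
box 442.5 -184.6 size 109.4 43.7 long axis 91.0
box 442.5 -184.6 size 109.4 43.7 long axis 91.0
box 442.5 -184.6 size 109.4 43.7 long axis 91.0
```

Call:
apply_moves:
  targets:
    - [0, 0.8, 40, 0, 0, 0, 0]
    - [0, 0, 45, 0, 0, 0, 0]
    - [0, 0, 45, 0, 0, 0, 0]
    - [0, 0, 40, 0, 0, 0, 0]
    - [0, 0, 28, 0, 0, 0, 0]
    - [0, 0, 17, 0, 0, 0, 0]
    - [0, 0, 2, 0, 0, 0, 0]
    - [0, 0, 0, 0, 0, 0, 0.4]
    - [0, 0, 0, 0, 0, 0, 0.7]
    - [0, 0, 0, 0, 0, 0, 0.7]
    - [0, 0, 0, 0, 0, 0, 0.7]
    - [0, 0, 0, 0, 0, 0, 0.7]
    - [0, 0, 0, 0, 0, 0, 0.7]
    - [0, 0, 0, 0, 0, 0, 0.7]
  force: 50

```text
time: 26.3
tool_pos: [443.4, -185.4, 8.6]
tcp_rot: [179.9, 0.1, 91.0]
ft_force: [-0.9, 0.4, 7.0]
finger_gap: 43.0
grip_force: 51.9
```

Call:
apply_moves:
  targets:
    - [0, 0, -15, 0, 0, 0, 0.7]
    - [0, 0, -35, 0, 0, 0, 0.7]
    - [0, 0, -45, 0, 0, 0, 0.7]
    - [0, 0, -50, 0, 0, 0.164, 0.7]
    - [0, 0, 0, 0, 0, 0.164, 0.7]
    - [0, 0, 0, 0, 0, 0.164, 0.7]
    - [0, 0, 0, 0, 0, 0.164, 0.7]
    - [0, 0, 0, 0, 0, 0.164, 0.7]
    - [0, 0, 0, 0, 0, 0.164, 0.7]
    - [0, 0, 0, 0, 0, 0.164, 0.7]
    - [0, 0, 0, 0, 0, 0.164, 0.7]
    - [0, 0, 0, 0, 0, 0.16, 0.7]
    - [27.4, -19.6, 0, 0, 0, 0, 0.7]
    - [27.4, -19.6, 0, 0, 0, 0, 0.7]
    - [27.4, -19.6, 0, 0, 0, 0, 0.7]
    - [27.4, -19.6, 0, 0, 0, 0, 0.7]
    - [27.4, -19.6, 0, 0, 0, 0, 0.7]
    - [27.4, -19.6, 0, 0, 0, 0, 0.7]
    - [0, 0, 0, 0, 0, 0, 0.7]
    - [0, 0, 0, 0, 0, 0, 0.7]

```text
time: 28.8
tool_pos: [591.3, -49.1, 152.5]
tcp_rot: [180.0, 0.0, 6.7]
ft_force: [0.2, -0.3, -0.5]
finger_gap: 43.2
grip_force: 51.1
```

```bash
cat >> h.py <<'E'
def ends(im,c,p,yaw):
    "far end of the held container in the wrist picture: row of strongest edges near the prediction"
    d=np.array([np.cos(np.radians(yaw)),np.sin(np.radians(yaw)),0]); u=w2px("wrist",p+55*d+[0,0,36],c)
    g=cv2.cvtColor(im,cv2.COLOR_BGR2GRAY).astype(float); col=g[:,int(u[0])-30:int(u[0])+30].mean(1)
    e=np.diff(col); k=np.argsort(-abs(e[140:240]))[:4]+140; print("pred top edge row",u[1],"edges",[(int(i),round(e[i],1)) for i in k])
E
python3 - <<'E'
from h import *
im,c=wsnap("w9"); plan(593,-49.7,53.5,6.65); s=sensors.sense(); ends(im,c,s["tool_pos"],s["tcp_rot"][2])
im,c=load("w6"); ends(im,c,np.array([576.5,39.4,151.4]),6.57)
E
```

```text
now [591.1 -49.3 152.4] [1.7999e+02 3.0000e-02 6.6700e+00] wz total 0.0 then shift [ 1.8  0.6 98.9] J6 73.6 t 28.9 gap 43.4 F [-0.2 -0.2 -0.2]
pred top edge row 197.46952352062016 edges [(171, np.float64(-12.0)), (170, np.float64(-7.7)), (172, np.float64(-7.7)), (193, np.float64(7.0))]
pred top edge row 198.44079941734395 edges [(174, np.float64(-14.6)), (175, np.float64(-11.1)), (173, np.float64(-9.6)), (198, np.float64(7.0))]
```

Call:
apply_moves:
  targets:
    - [1, 0.5, 20, 0, 0, 0, 0.7]
    - [0, 0, 30, 0, 0, 0, 0.7]
    - [0, 0, 25, 0, 0, 0, 0.7]
    - [0, 0, 12, 0, 0, 0, 0.7]
    - [0, 0, 6, 0, 0, 0, 0.7]
    - [0, 0, 4, 0, 0, 0, 0.7]
    - [0, 0, 1, 0, 0, 0, 0.7]
    - [0, 0, 0.8, 0, 0, 0, 0.7]
    - [0, 0, 0, 0, 0, 0, 0.7]
    - [0, 0, 0, 0, 0, 0, 0.7]

```text
time: 30.1
tool_pos: [593.0, -49.2, 53.7]
tcp_rot: [180.0, -0.0, 6.7]
ft_force: [0.2, -0.3, 0.6]
finger_gap: 43.1
grip_force: 51.1
```

Call:
apply_moves:
  targets:
    - [0, 0, 0.5, 0, 0, 0, 0.7]
    - [0, 0, 0.3, 0, 0, 0, 0.7]
    - [0, 0, 0.3, 0, 0, 0, 0.7]
    - [0, 0, 0, 0, 0, 0, 0.7]
    - [0, 0, 0, 0, 0, 0, 0.7]

```text
time: 30.72
tool_pos: [593.1, -49.2, 53.7]
tcp_rot: [180.0, -0.0, 6.7]
ft_force: [-5.3, 1.3, 9.5]
finger_gap: 43.5
grip_force: 52.5
```

Call:
apply_moves:
  targets:
    - [0, 0, 0, 0, 0, 0, 0.45]
    - [0, 0, 0, 0, 0, 0, 0.4]
    - [0, 0, 0, 0, 0, 0, 0.3]
    - [0, 0, 0, 0, 0, 0, 0.2]
    - [0, 0, -3, 0, 0, 0, 0.1]
    - [0, 0, -15, 0, 0, 0, 0]
    - [0, 0, -35, 0, 0, 0, 0]
    - [0, 0, -45, 0, 0, 0, 0]
    - [0, 0, -45, 0, 0, 0, 0]
    - [0, 0, -30, 0, 0, 0, 0]
    - [-30, 0, 0, 0, 0, 0, 0]
    - [-40, 0, 0, 0, 0, 0, 0]
    - [0, 0, 0, 0, 0, 0, 0]
    - [0, 0, 0, 0, 0, 0, 0]

```text
time: 32.48
tool_pos: [524.0, -57.4, 226.7]
tcp_rot: [180.0, -0.1, 6.7]
ft_force: [-0.3, -0.4, 0.7]
finger_gap: 85.5
grip_force: 0.0
```

Run:
```python
from h import *
im,c=wsnap("w10"); plan(427,-349,225,98.9)
t=optics.snapshot("top")[:,:,::-1]; cv2.imwrite("pics/t10.png",t); ct=optics.get_calibration("top")
box(t,ct,"top",(427,-349),hi=160,lo=75)
for y in (40,-49.5):
    x=593-(y+49.7)*.1165
    for lo,hi in ((25,110),(25,150)): box(im,c,"wrist",(x,y),z=89,rad=62,lo=lo,hi=hi)
    box(t,ct,"top",(x,y),z=89,hi=160,lo=30)
```

```text
now [524.2 -57.4 226.4] [ 1.7997e+02 -1.1000e-01  6.6900e+00] wz total -1.609 then shift [-273.1 -141.1    1.4] J6 71.5 t 32.5 gap 85.3 F [-0.3  0.1  0.1]
box 426.7 -348.7 size 109.2 46.9 long axis 98.9
box 585.1 14.2 size 96.3 9.3 long axis 6.8
box 582.9 35.7 size 108.4 52.3 long axis 6.7
box 582.9 17.8 size 144.6 92.7 long axis 1.8
box 573.6 -52.0 size 68.1 43.2 long axis 6.7
box 593.9 -49.6 size 108.9 43.5 long axis 6.7
box 604.2 -53.2 size 151.8 128.5 long axis 62.6
```

Call:
apply_moves:
  targets:
    - [0, 0, 0, 0, 0, -0.161, 0]
    - [0, 0, 0, 0, 0, -0.161, 0]
    - [0, 0, 0, 0, 0, -0.161, 0]
    - [0, 0, 0, 0, 0, -0.161, 0]
    - [0, 0, 0, 0, 0, -0.161, 0]
    - [0, 0, 0, 0, 0, -0.161, 0]
    - [0, 0, 0, 0, 0, -0.161, 0]
    - [0, 0, 0, 0, 0, -0.161, 0]
    - [0, 0, 0, 0, 0, -0.161, 0]
    - [0, 0, 0, 0, 0, -0.161, 0]
    - [-34.1, -17.6, 0, 0, 0, 0, 0]
    - [-34.1, -17.6, 0, 0, 0, 0, 0]
    - [-34.1, -17.6, 0, 0, 0, 0, 0]
    - [-34.1, -17.6, 0, 0, 0, 0, 0]
    - [-34.1, -17.6, 0, 0, 0, 0, 0]
    - [-34.1, -17.6, 0, 0, 0, 0, 0]
    - [-34.1, -17.6, 0, 0, 0, 0, 0]
    - [-34.1, -17.6, 0, 0, 0, 0, 0]
    - [0, 0, 0, 0, 0, 0, 0]
    - [0, 0, 0, 0, 0, 0, 0]

```text
time: 35.08
tool_pos: [427.0, -348.6, 225.1]
tcp_rot: [180.0, -0.0, 98.9]
ft_force: [-0.4, -0.1, -0.0]
finger_gap: 85.4
grip_force: 0.0
```

Run:
```python
from h import *
im,c=wsnap("w11"); plan(427,-349,7,98.9)
for lo,hi in ((25,110),(25,130),(25,150)): box(im,c,"wrist",(427,-349),lo=lo,hi=hi)
```

```text
now [ 427.2 -348.2  225.2] [ 1.7999e+02 -3.0000e-02  9.8970e+01] wz total 0.001 then shift [ -0.8  -0.3 218.2] J6 -53.5 t 35.1 gap 85.7 F [ 0.1  0.3 -0.1]
box 433.4 -373.4 size 145.3 98.8 long axis 18.5
box 429.6 -359.6 size 131.4 120.8 long axis 138.5
box 429.7 -359.3 size 131.7 122.1 long axis 137.9
```

Call:
apply_moves:
  targets:
    - [-0.6, 0, 40, 0, 0, 0, 0]
    - [0, 0, 45, 0, 0, 0, 0]
    - [0, 0, 45, 0, 0, 0, 0]
    - [0, 0, 40, 0, 0, 0, 0]
    - [0, 0, 28, 0, 0, 0, 0]
    - [0, 0, 17, 0, 0, 0, 0]
    - [0, 0, 2, 0, 0, 0, 0]
    - [0, 0, 0, 0, 0, 0, 0.4]
    - [0, 0, 0, 0, 0, 0, 0.7]
    - [0, 0, 0, 0, 0, 0, 0.7]
    - [0, 0, 0, 0, 0, 0, 0.7]
    - [0, 0, 0, 0, 0, 0, 0.7]
    - [0, 0, 0, 0, 0, 0, 0.7]
    - [0, 0, 0, 0, 0, 0, 0.7]
  force: 50

```text
time: 36.88
tool_pos: [427.6, -350.3, 9.9]
tcp_rot: [179.9, 0.1, 98.9]
ft_force: [0.3, 1.0, 6.9]
finger_gap: 43.2
grip_force: 52.1
```

Call:
apply_moves:
  targets:
    - [0, 0, -15, 0, 0, 0, 0.7]
    - [0, 0, -35, 0, 0, 0, 0.7]
    - [0, 0, -45, 0, 0, 0, 0.7]
    - [0, 0, -50, 0, 0, 0.161, 0.7]
    - [0, 0, 0, 0, 0, 0.161, 0.7]
    - [0, 0, 0, 0, 0, 0.161, 0.7]
    - [0, 0, 0, 0, 0, 0.161, 0.7]
    - [0, 0, 0, 0, 0, 0.161, 0.7]
    - [0, 0, 0, 0, 0, 0.161, 0.7]
    - [0, 0, 0, 0, 0, 0.161, 0.7]
    - [0, 0, 0, 0, 0, 0.161, 0.7]
    - [0, 0, 0, 0, 0, 0.161, 0.7]
    - [0, 0, 0, 0, 0, 0.161, 0.7]
    - [33.2, -31.6, 0, 0, 0, 0, 0.7]
    - [33.2, -31.6, 0, 0, 0, 0, 0.7]
    - [33.2, -31.6, 0, 0, 0, 0, 0.7]
    - [33.2, -31.6, 0, 0, 0, 0, 0.7]
    - [33.2, -31.6, 0, 0, 0, 0, 0.7]
    - [33.2, -31.6, 0, 0, 0, 0, 0.7]
    - [0, 0, 0, 0, 0, 0, 0.7]

```text
time: 39.38
tool_pos: [603.9, -134.9, 154.1]
tcp_rot: [-180.0, -0.1, 6.9]
ft_force: [0.2, 0.0, -0.9]
finger_gap: 43.4
grip_force: 51.3
```

Run:
```python
from h import *
im,c=wsnap("w12"); plan(603.4,-139.1,55,6.65); s=sensors.sense(); ends(im,c,s["tool_pos"],s["tcp_rot"][2])
```

```text
now [ 602.9 -136.4  153.9] [180.    -0.     6.84] wz total 0.003 then shift [ 0.1  2.7 98.9] J6 65.7 t 39.4 gap 43.3 F [-0.9 -1.  -0.6]
pred top edge row 200.5640065161633 edges [(164, np.float64(-8.5)), (165, np.float64(-7.8)), (184, np.float64(5.9)), (185, np.float64(5.4))]
```

Call:
apply_moves:
  targets:
    - [-3.5, 0, 20, 0, 0, 0, 0.7]
    - [0, 0, 30, 0, 0, 0, 0.7]
    - [0, 0, 25, 0, 0, 0, 0.7]
    - [0, 0, 12, 0, 0, 0, 0.7]
    - [0, 0, 6, 0, 0, 0, 0.7]
    - [0, 0, 4, 0, 0, 0, 0.7]
    - [0, 0, 1, 0, 0, 0, 0.7]
    - [0, 0, 0, 0, 0, 0, 0.7]
    - [0, 0, 0, 0, 0, 0, 0.7]

```text
time: 40.55
tool_pos: [599.4, -138.2, 55.9]
tcp_rot: [180.0, -0.0, 6.7]
ft_force: [0.3, -0.2, -1.2]
finger_gap: 43.1
grip_force: 51.3
```

Call:
apply_moves:
  targets:
    - [0.3, 0, 0.8, 0, 0, 0, 0.7]
    - [0, 0, 0.5, 0, 0, 0, 0.7]
    - [0, 0, 0.4, 0, 0, 0, 0.7]
    - [0, 0, 0, 0, 0, 0, 0.7]
    - [0, 0, 0, 0, 0, 0, 0.7]

```text
time: 41.18
tool_pos: [599.6, -138.2, 54.9]
tcp_rot: [180.0, -0.0, 6.7]
ft_force: [-4.9, 1.2, 8.0]
finger_gap: 43.6
grip_force: 52.6
```

Call:
apply_moves:
  targets:
    - [0, 0, 0, 0, 0, 0, 0.45]
    - [0, 0, 0, 0, 0, 0, 0.4]
    - [0, 0, 0, 0, 0, 0, 0.3]
    - [0, 0, 0, 0, 0, 0, 0.2]
    - [0, 0, -3, 0, 0, 0, 0.1]
    - [0, 0, -15, 0, 0, 0, 0]
    - [0, 0, -35, 0, 0, 0, 0]
    - [0, 0, -45, 0, 0, 0, 0]
    - [0, 0, -45, 0, 0, 0, 0]
    - [0, 0, -30, 0, 0, 0, 0]
    - [-30, 0, 0, 0, 0, 0, 0]
    - [-40, 0, 0, 0, 0, 0, 0]
    - [-40, 0, 0, 0, 0, 0, 0]
    - [-40, 0, 0, 0, 0, 0, 0]
    - [-40, 0, 0, 0, 0, 0, 0]
    - [0, 0, 0, 0, 0, 0, 0]
    - [0, 0, 0, 0, 0, 0, 0]

```text
time: 43.3
tool_pos: [411.2, -160.5, 227.8]
tcp_rot: [179.9, -0.1, 6.7]
ft_force: [0.3, -0.9, 0.6]
finger_gap: 85.7
grip_force: 0.0
```

Run:
```python
from h import *
im,c=wsnap("w13"); plan(580,380,230)
t=optics.snapshot("top")[:,:,::-1]; cv2.imwrite("pics/t13.png",t); ct=optics.get_calibration("top")
s=optics.snapshot("side")[:,:,::-1]; cv2.imwrite("pics/s13.png",s)
for y in (40,-49.5,-139):
    x=593-(y+49.7)*.1165
    box(im,c,"wrist",(x,y),z=89,rad=62,lo=25,hi=150)
    box(t,ct,"top",(x,y),z=89,rad=58,hi=160,lo=75)
o=np.zeros((600,800,3),np.uint8); o[:260,:400]=cv2.resize(t[150:320,150:500],(400,260))[:260]; o[:300,400:]=cv2.resize(im,(400,300)); o[300:600,:400]=cv2.resize(s[140:365,220:520],(400,300)); o[300:600,400:800]=cv2.resize(t[150:300,90:290],(400,300));cv2.imwrite("pics/crop13.png",o)
```

```text
now [ 411.3 -160.4  227.6] [ 1.7995e+02 -9.0000e-02  6.7000e+00] wz total 0.0 then shift [ 230.5 -517.1   -2.4] J6 55.3 t 43.4 gap 85.7 F [ 0.6  0.2 -0. ]
box 528.4 25.8 size 51.7 11.7 long axis 96.7
box 581.4 41.2 size 109.4 44.8 long axis 6.1
box 538.5 -60.3 size 52.0 11.7 long axis 96.7
box 593.9 -48.1 size 108.8 45.3 long axis 6.8
box 548.2 -144.7 size 43.7 12.3 long axis 96.7
box 602.6 -137.3 size 109.0 44.4 long axis 6.5
```

View pics/crop13.png

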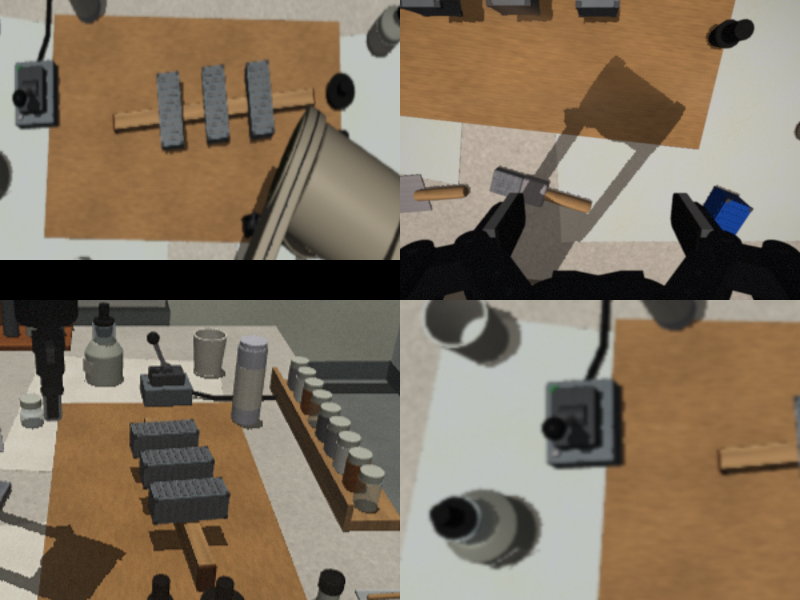

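All three containers lie level, square and centred on the rail, and the stopper is seated. The box's 100 mm side runs along world x and the lever ball leans towards the robot (-x), so on is +x. That corrects my earlier -y reading. Now I'll move behind the ball with the fingers shut.

Call:
apply_moves:
  targets:
    - [14.5, -38.7, 0, 0, 0, 0, 1]
    - [14.5, -38.7, 0, 0, 0, 0, 1]
    - [14.5, -38.7, 0, 0, 0, 0, 1]
    - [14.5, -38.7, 0, 0, 0, 0, 1]
    - [14.5, -38.7, 0, 0, 0, 0, 1]
    - [14.5, -38.7, 0, 0, 0, 0, 1]
    - [14.5, -38.7, 0, 0, 0, 0, 1]
    - [14.5, -38.7, 0, 0, 0, 0, 1]
    - [14.5, -38.7, 0, 0, 0, 0, 1]
    - [14.5, -38.7, 0, 0, 0, 0, 1]
    - [14.5, -38.7, 0, 0, 0, 0, 1]
    - [14.5, -38.7, 0, 0, 0, 0, 1]
    - [0, 0, 0, 0, 0, 0, 1]
    - [0, 0, 0, 0, 0, 0, 1]

```text
time: 45.2
tool_pos: [529.1, 321.4, 225.8]
tcp_rot: [180.0, 0.1, 6.7]
ft_force: [0.5, -0.4, 0.4]
finger_gap: 0.2
grip_force: 0.0
```

Run:
```python
from h import *
im,c=load("w5")
q=[px2w("wrist",u,40,c)[:2] for u in [(460,83),(600,32),(485,170)]]; print(np.round(q,1)); a=q[1]-q[0]; b=q[2]-q[0]
print("yaws",np.degrees(np.arctan2(a[1],a[0])),np.degrees(np.arctan2(b[1],b[0])), "ball",px2w("wrist",(588,119),132,c))
im,c=wsnap("w14"); plan(530,321,130)
u=w2px("wrist",(582,321,132),c); print(u)
g=cv2.cvtColor(im,cv2.COLOR_BGR2GRAY); x0,y0=int(u[0])-70,max(0,int(u[1])-70)
m=(cv2.GaussianBlur(g,(5,5),0)<38).astype(np.uint8); m=cv2.morphologyEx(m,cv2.MORPH_OPEN,np.ones((15,15)))
for k in cv2.findContours(m[y0:y0+140,x0:x0+140].copy(),0,2,offset=(x0,y0))[0]:
    (cx,cy),rr=cv2.minEnclosingCircle(k); print((cx,cy),rr,cv2.contourArea(k),px2w("wrist",(cx,cy),132,c))
s=optics.snapshot("side")[:,:,::-1]
o=np.zeros((480,800,3),np.uint8); o[:390,:520]=cv2.resize(im,(520,390)); o[:280,520:]=cv2.resize(s[100:240,250:390],(280,280)); cv2.imwrite("pics/crop14.png",o)
```

```text
[[548.4 357.1]
 [654.8 365.2]
 [557.7 285.5]]
yaws 4.363930776613379 -82.65455692665827 ball [584.47740041 320.93518473 132.        ]
now [529.2 320.9 226.1] [1.7996e+02 5.0000e-02 6.7000e+00] wz total 0.0 then shift [ 0.8 -0.  96.1] J6 109.8 t 45.2 gap -0.1 F [0.1 0.4 0.8]
[327.11049674 156.51724265]
```

Call:
apply_moves:
  targets:
    - [0, 5.5, 30, 0, 0, 0, 1]
    - [0, 0, 40, 0, 0, 0, 1]
    - [0, 0, 26, 0, 0, 0, 1]
    - [0, 0, 10, 0, 0, 0, 1]
    - [10, 0, 0, 0, 0, 0, 1]
    - [10, 0, 0, 0, 0, 0, 1]
    - [10, 0, 0, 0, 0, 0, 1]
    - [10, 0, 0, 0, 0, 0, 1]
    - [10, 0, 0, 0, 0, 0, 1]
    - [10, 0, 0, 0, 0, 0, 1]
    - [10, 0, 0, 0, 0, 0, 1]
    - [10, 0, 0, 0, 0, 0, 1]
    - [8, 0, 0, 0, 0, 0, 1]
    - [0, 0, 0, 0, 0, 0, 1]
    - [0, 0, 0, 0, 0, 0, 1]

```text
time: 47.18
tool_pos: [617.3, 326.1, 120.7]
tcp_rot: [-180.0, -0.0, 6.7]
ft_force: [0.3, -0.4, 0.2]
finger_gap: 0.2
grip_force: 0.0
```

Call:
apply_moves:
  targets:
    - [5, 0, 0, 0, 0, 0, 1]
    - [5, 0, 0, 0, 0, 0, 1]
    - [4, 0, 0, 0, 0, 0, 1]
    - [3, 0, 0, 0, 0, 0, 1]
    - [0, 0, 0, 0, 0, 0, 1]
    - [0, 0, 0, 0, 0, 0, 1]

```text
time: 47.92
tool_pos: [626.6, 327.4, 120.0]
tcp_rot: [179.9, 1.0, 6.8]
ft_force: [-40.4, -8.8, 22.4]
finger_gap: -0.3
grip_force: 21.1
```

The force shows the lever has reached its end stop. I'll back off and check.

Call:
apply_moves:
  targets:
    - [-10, 0, 0, 0, 0, 0, 1]
    - [-20, 0, 0, 0, 0, 0, 1]
    - [-30, 0, 0, 0, 0, 0, 1]
    - [-30, 0, -15, 0, 0, 0, 1]
    - [-10, 0, -40, 0, 0, 0, 1]
    - [0, 0, -40, 0, 0, 0, 1]
    - [-20, 0, 0, 0, 0, 0, 1]
    - [-30, 0, 0, 0, 0, 0, 1]
    - [-30, 0, 0, 0, 0, 0, 1]
    - [0, 0, 0, 0, 0, 0, 1]
    - [0, 0, 0, 0, 0, 0, 1]

```text
time: 49.3
tool_pos: [456.3, 307.2, 216.2]
tcp_rot: [-180.0, -0.1, 6.7]
ft_force: [0.1, 0.3, -0.7]
finger_gap: -0.3
grip_force: 0.0
```

Run:
```python
from h import *
plan(0,0,0); s=optics.snapshot("side")[:,:,::-1]; t=optics.snapshot("top")[:,:,::-1]; im,c=wsnap("w15")
for y in (40,-49.5,-139): box(t,optics.get_calibration("top"),"top",(593-(y+49.7)*.1165,y),z=89,rad=58,hi=160,lo=75)
for j in (0,.85,1):
    a=j-.5; d=np.radians(6); p=(622+80*np.sin(a)*np.cos(d),325+80*np.sin(a)*np.sin(d),62+80*np.cos(a)); print(j,w2px("side",p),w2px("wrist",p,c))
o=np.zeros((600,800,3),np.uint8); o[:390,:520]=cv2.resize(im,(520,390)); o[:280,520:]=cv2.resize(s[100:240,250:390],(280,280)); o[390:,:280]=cv2.resize(s[180:340,240:453],(280,210));o[280:580,520:]=cv2.resize(t[170:270,90:183],(280,300));cv2.imwrite("pics/crop15.png",o)
```

```text
now [456.3 307.2 216.2] [-1.7998e+02 -1.0000e-01  6.6900e+00] wz total 0.0 then shift [-488.9  251.9  216.2] J6 111.9 t 49.3 gap -0.3 F [ 0.1  0.3 -0.7]
box 581.3 41.3 size 109.4 44.8 long axis 6.4
box 593.7 -48.2 size 109.0 45.3 long axis 6.8
box 602.4 -137.2 size 108.6 44.6 long axis 6.5
0 [335.27602958 169.84666477] [317.84462618   5.12486618]
0.85 [359.30070279 167.14814012] [ 319.8225671  -166.26523585]
1 [363.136826   168.69852201] [ 320.09012429 -189.64762717]
```

View pics/crop15.png

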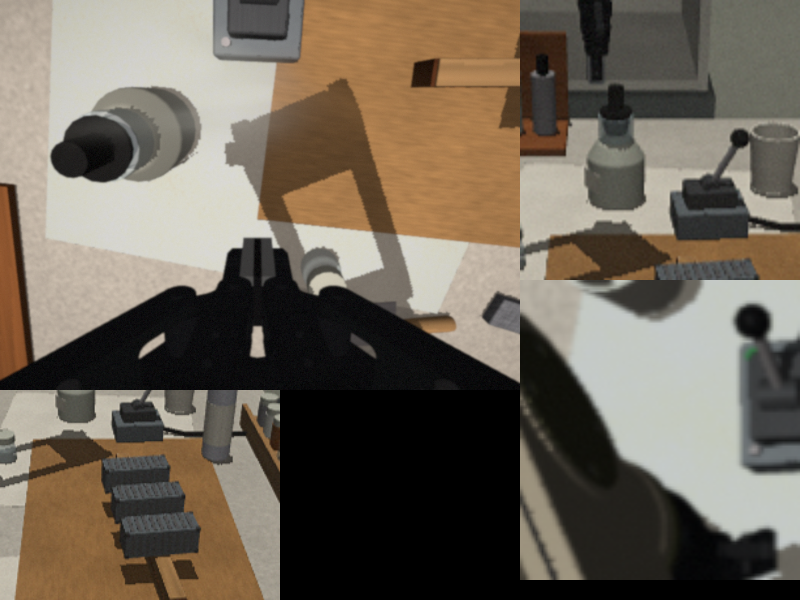

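Run:
```python
from h import *
s1=optics.snapshot("side")[:,:,::-1]; t1=optics.snapshot("top")[:,:,::-1]
s0=cv2.imread("pics/side0.png"); t0=cv2.imread("pics/top0.png")
def blob(im,u,R=12):
    x,y=int(u[0])-R,int(u[1])-R; g=cv2.cvtColor(np.ascontiguousarray(im),cv2.COLOR_BGR2GRAY)[y:y+2*R,x:x+2*R]
    m=(g<55).astype(np.uint8); m=cv2.morphologyEx(m,cv2.MORPH_OPEN,cv2.getStructuringElement(cv2.MORPH_ELLIPSE,(7,7)))
    for k in cv2.findContours(m,0,2)[0]:
        M=cv2.moments(k); print("  blob",M["m10"]/M["m00"]+x,M["m01"]/M["m00"]+y,M["m00"])
print("side");blob(s0,(335.5,170));blob(s1,(359.5,168.5))
u=(90+(752-520)/3.01,170+(322-280)/3)
print("top",u);blob(t0,(167.3,214.7));blob(t1,u)
for n,a in (("side",(335.5,170)),("side",(359.5,168.5)),("top",(167.3,214.7)),("top",u)): print(n,px2w(n,a,132))
```

```text
side
  blob 334.3592233009709 168.31391585760517 51.5
  blob 359.5 169.0 44.0
top (167.0764119601329, 184.0)
  blob 171.30733944954127 213.11009174311926 218.0
  blob 167.04728132387706 183.725768321513 70.5
side [584.42487982 320.41080994 132.        ]
side [650.47842845 330.97649975 132.        ]
top [579.82122177 321.91618066 132.        ]
top [648.13957456 327.25854683 132.        ]
```

The ball now reads about 0.9 of full travel, which is too thin a margin. I'll press once more, a little higher, and measure it while pressing.

Call:
apply_moves:
  targets:
    - [35, 0, 0, 0, 0, 0, 1]
    - [40, 0, 0, 0, 0, 0, 1]
    - [0, 0, 40, 0, 0, 0, 1]
    - [0, 0, 38, 0, 0, 0, 1]
    - [10, 0, 10, 0, 0, 0, 1]
    - [20, 0, 0, 0, 0, 0, 1]
    - [20, 0, 0, 0, 0, 0, 1]
    - [20, 0, 0, 0, 0, 0, 1]
    - [15, 0, 0, 0, 0, 0, 1]
    - [4, 0, 0, 0, 0, 0, 1]
    - [4, 0, 0, 0, 0, 0, 1]
    - [3, 0, 0, 0, 0, 0, 1]
    - [0, 0, 0, 0, 0, 0, 1]

```text
time: 51.18
tool_pos: [625.1, 327.0, 127.7]
tcp_rot: [-180.0, 0.0, 6.7]
ft_force: [0.5, -0.8, -0.2]
finger_gap: 0.0
grip_force: 0.0
```

Call:
apply_moves:
  targets:
    - [3, 0, 0, 0, 0, 0, 1]
    - [3, 0, 0, 0, 0, 0, 1]
    - [2, 0, 0, 0, 0, 0, 1]
    - [0, 0, 0, 0, 0, 0, 1]
    - [0, 0, 0, 0, 0, 0, 1]

```text
time: 51.8
tool_pos: [626.6, 327.4, 127.2]
tcp_rot: [179.9, 0.8, 6.8]
ft_force: [-32.4, -8.3, 18.7]
finger_gap: -0.4
grip_force: 17.1
```

Run:
```python
from h import *
s1=optics.snapshot("side")[:,:,::-1]
g=cv2.cvtColor(np.ascontiguousarray(s1),cv2.COLOR_BGR2GRAY); print(g[160:178,342:374]); print(cv2.cvtColor(cv2.imread("pics/side0.png"),cv2.COLOR_BGR2GRAY)[160:178,325:345])
```

```text
[[148 147 151 148 145 127  50  65  29  22  18  19  19  22  76 156 156 153
  156 153 152 154 153 156 155 154 157 156 157 156 159 158]
 [157 163 157 156 160 118  44  64  40  19  32  20  25  18  83 154 160 157
  155 156 154 154 158 154 159 158 159 174 169 173 163 162]
 [161 156 158 154 160 103  43  67  29  23  26  26  23  29  81 155 158 159
  157 157 157 157 159 158 161 174 164 126 128 137 127 123]
 [157 158 154 158 164 100  43  69  27  22  23  22  23  18  81 159 161 163
  166 164 165 164 161 163 183 128 122  83  89  93  95  95]
 [159 156 155 157 164  82  50  67  27  20  24  22  24  22 104 163 123 101
  105 103 134 158 158 180 141  80  80  89  88  95  94  98]
 [159 158 158 161 163  71  45  68  27  25  16  24  24  28  90  99  47  23
   25  18  63 111 158 175 121  79  79  89  91  97  95  99]
 [158 157 158 155 167  72  52  61  26  18  27  23  20  37  44  21  17  18
   22  11  14  40 110 126 174 102  77  87  92  96  96 101]
 [157 155 158 160 166  70  55  54  25  26  25  24  21  42  26  17  17  18
   22  15  18  11  73  70 143 159 123  86  91  92 101  99]
 [159 161 159 161 167  74  59  55  2
[... 2125 characters left out ...]
 157 159
  158 160]
 [162 162 160 166 169  78  24   8  24  13  22  18  22  12 111 156 161 160
  160 158]
 [165 168 160 165 163 146  44   7  22  19  14  22  13  53 141 161 159 160
  160 157]
 [163 166 160 163 163 165 137  67  20  11  17  18  22  87 161 162 161 165
  160 161]
 [166 166 161 161 158 165 168 146 133 100  45  44  50  72 163 162 159 157
  160 163]
 [162 164 166 161 161 163 168 164 168 159  95  60  61  51 131 165 160 162
  160 162]
 [165 160 161 163 162 164 163 167 166 173 100  56  59  56 101 167 162 163
  155 160]
 [168 167 166 165 164 162 167 163 167 166 147  59  54  55  73 159 160 156
  158 152]
 [167 163 163 165 161 161 161 167 164 165 167  87  56  53  54 128 161 162
  157 157]]
```

Run:
```python
from h import *
s1=optics.snapshot("side")[:,:,::-1].copy(); s0=cv2.imread("pics/side0.png")
def rod(im,rows,x0,x1):
    g=cv2.cvtColor(im,cv2.COLOR_BGR2GRAY).astype(float); o=[]
    for r_ in rows:
        w=np.clip(130-g[r_,x0:x1],0,None); o.append((w*np.arange(x0,x1)).sum()/w.sum())
    return np.polyfit(rows,o,1)[0],np.round(o,1)
print("off",rod(s0,range(175,184),330,346)); print("on",rod(s1,range(175,184),346,362))
for yaw in (4.4,6,7.5):
  for j in (0,.85,.9,1):
    a=j-.5; d=np.radians(yaw); P=lambda L:w2px("side",(620+L*np.sin(a)*np.cos(d),325+L*np.sin(a)*np.sin(d),62+L*np.cos(a)))
    u,v=P(65),P(45); print(yaw,j,"ball",P(80),"slope",(v[0]-u[0])/(v[1]-u[1]))
```

```text
off (np.float64(0.40825417439064443), array([337. , 337.4, 337.7, 338.4, 338.7, 339.1, 339.4, 339.7, 340.4]))
on (np.float64(-0.629265543960383), array([355.9, 355.2, 354.5, 353.9, 353.2, 352.6, 352. , 351.4, 350.9]))
4.4 0 ball [334.47032157 169.69741209] slope 0.5526021396431744
4.4 0.85 ball [358.62152596 167.25427362] slope -0.4382757278534119
4.4 0.9 ball [359.94517373 167.72202224] slope -0.4987724851185971
4.4 1 ball [362.48535518 168.84745108] slope -0.62723746599704
6 0 ball [334.53430479 169.84741   ] slope 0.5534190612432224
6 0.85 ball [358.56406041 167.14870685] slope -0.4342615485187998
6 0.9 ball [359.87923044 167.60198132] slope -0.49381681024116714
6 1 ball [362.4025855  168.69918731] slope -0.6200016487466364
7.5 0 ball [334.60432124 169.98781393] slope 0.5537531881687411
7.5 0.85 ball [358.50320836 167.05011713] slope -0.43026521354788816
7.5 0.9 ball [359.80950306 167.48988877] slope -0.48891177456466806
7.5 1 ball [362.31530465 168.56077587] slope -0.6129161253333181
```

The rod's slope of -0.63 matches 1.0. The shorter travel came from the lever starting at about 0.1, not 0. I'll back away, recheck and hand in.

Call:
apply_moves:
  targets:
    - [-10, 0, 0, 0, 0, 0, 1]
    - [-20, 0, 0, 0, 0, 0, 1]
    - [-30, 0, 0, 0, 0, 0, 1]
    - [-30, 0, -15, 0, 0, 0, 1]
    - [-10, 0, -40, 0, 0, 0, 1]
    - [0, 0, -40, 0, 0, 0, 1]
    - [-20, 0, 0, 0, 0, 0, 1]
    - [-30, 0, 0, 0, 0, 0, 1]
    - [0, 0, 0, 0, 0, 0, 1]
    - [0, 0, 0, 0, 0, 0, 1]

```text
time: 53.15
tool_pos: [484.7, 310.5, 222.9]
tcp_rot: [-180.0, -0.1, 6.7]
ft_force: [1.5, 0.6, -0.5]
finger_gap: -0.0
grip_force: 0.0
```

Run:
```python
from h import *
s1=optics.snapshot("side")[:,:,::-1].copy(); t=optics.snapshot("top")[:,:,::-1]
g=cv2.cvtColor(s1,cv2.COLOR_BGR2GRAY).astype(float); o=[]
for q in range(175,184):
    w=np.clip(130-g[q,346:362],0,None); o.append((w*np.arange(346,362)).sum()/w.sum())
sl=np.polyfit(range(9),o,1)[0]; print("slope",sl)
B=[box(t,optics.get_calibration("top"),"top",(593-(y+49.7)*.1165,y),z=89,rad=58,hi=160,lo=75) for y in (40,-49.5,-139)]
if sl<-0.55 and all(abs(b[0]-(593-(b[1]+49.7)*.1165))<8 for b in B): print(r.hand_in())
```

```text
slope -0.6457938548172727
box 581.4 41.3 size 109.4 45.1 long axis 6.2
box 593.3 -48.2 size 110.0 45.3 long axis 6.8
box 602.6 -137.1 size 109.2 44.6 long axis 6.8
the job is handed in; nothing more can be done
None
```

I handed the job in at about 53 s: the medium stopper is seated in the flask, all three grey containers are level and square on the rail about 90 mm apart, and the lever was pushed fully to on last, with nothing knocked over; the hand-in returned no verdict.

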